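Jar an inspected bulb sample

ROBOT

A 6-joint arm with a two-finger parallel gripper is mounted at the origin on the work surface. World frame = base frame: x ahead of the robot, y to its left, z up, the work surface at z = 0. Lengths are in mm, angles in rad, forces in N, time in s.
With the tool pointing down it reaches from about 325 to 775 mm from the base axis. Payload 5.5 kg.
Tool frame: the origin (TCP) lies midway between the tips of the shut fingers; the grasp point (between the pads) lies 19 mm behind it (ctrl.hold_point_z is the distance from the TCP to the grasp point, in mm); z points along the fingers, y is the line along which they close (so a half turn about z gives the same grasp; the last joint's range is limited). The gripper opens to 88 mm and grips with 3 to 60 N. Pads are 20 mm wide; open, the fingers measure 115 mm over their backs; the gripper's body (75 mm by 178 mm) begins 61 mm behind the grasp point.
Start: joints at [1.088, 0.091, 1.231, -0, 1.82, -0.057], TCP at [247.836, 546.437, 222.631] pointing down, gripper open.
Joint ranges: [-2.87, 2.87], [-0.86, 2.18], [0.17, 2.46], [-1.51, 4.65], [0.06, 2.69], [-2.65, 2.65]. Speed limits (rad/s): [2.57, 2.57, 3.01, 3.14, 3.14, 3.14].

INTERFACE

Orientations are given as a unit quaternion [w, x, y, z].
In Python, from rig import ctrl, cams gives the robot as it stands.
- The arm moves only by the shell command python3 -m crank 'ROWS'. ROWS is JSON, a list of rows, each an object of numbers: "tx", "ty", "tz": the shift along the tool's x, y, z in units of 10 cm (1.0 is 10 cm); "wx", "wy", "wz": the turn, a rotation vector about the tool's x, y, z in units of 2 pi rad (1.0 is 2 pi rad); "claw": the finger opening in mm, from 0 to 87.8. In form: [{"tx": .., "ty": .., "tz": .., "wx": .., "wy": .., "wz": .., "claw": ..}, ...]. A call has 1 to 12 rows; each row is the pose to reach, as a shift and turn from the pose commanded when the call began, along the tool's axes at that moment, turning the shorter way round; what a row does not reach only later rows make up. A row lasts 1/12 s, in which the tool goes at most 41.7 mm and 7.16 degrees, less where a joint would pass 70% of its speed; a pose out of reach is approached as far as the arm can. A call with a number of a shift or a turn outside -1 to 1 is refused whole. A call with a gripper value outside its range is refused whole. The fingers move at their own pace and stop on an object; the grip force is fixed at half the most. Time passes only in rows, so rows that repeat a pose let the fingers close. It gives the time, the measured TCP pose, the force, the opening and the grip force at its end, in the units of the state.
- ctrl.state(): the state, without advancing time (a new reading comes with each control period).
- cams.camera(name): name is "scene" or "top" or "wrist"; returns the picture (384x512x3 uint8, red, green, blue); there is no depth.
- cams.camera_params(name): a dict with "fovy" (degrees; the focal length in pixels is half the picture's height over the tangent of half this angle, whatever the lens; pixels are square), "cx", "cy" (the principal point, pixels), "dist_coeffs" ([k1, k2, p1, p2, k3] as OpenCV has them; the pictures are not rectified), "R" (3x3) and "t" (3): a world point X has camera coordinates R X + t; the wrist camera has in their place "mount" (4x4, takes a point from camera to tool coordinates, whose origin is the TCP and whose axes are the flange's). Camera axes: x right, y down, z forward; pixel columns grow to the right and rows downward; lengths in mm; the calibration is good to about 2 mm. A picture is of the moment at which its call begins: read the wrist's pose just before it. camera_params takes no time and is no camera call.
- ctrl.sign_off(): hands the job in; it is judged then, once.
Trained networks look in the newest picture that a camera, given by its name, has taken for a name from the list of things; names that differ only in an ending like _2 or _b are one class to them, and where a whole thing is asked for, a point or a joint stands for the part that bears it (a point fixed in the world has none). Each returns a list of dicts, best first, with "p" (0 to 1); they miss things now and then, are a little off and sometimes report something else, mostly with a low value. They report only what shows in the picture. A call takes as long as a camera call.
- cams.search_frame(camera, target): "location" ([column, row] in pixels, amid what is visible of it).
- cams.regions_of(camera, target): "mask" (384x512 bool, what is visible of it) and "location" ([column, row] in pixels, amid what is visible of it).
The state is a dict: "t": time; "qpos": joint angles; "qvel": joint speeds; "tau": joint torques, N m; "position": TCP position; "tool_rot": TCP orientation; "force": force on the tool from outside, world axes, zero at the start; "ft_torque": the same for the moment, N m; "width": finger opening in mm; "gripper_force": force on a finger pad.
Only numpy, scipy, OpenCV 4.12 (cv2) and the standard library are available. Lean on these libraries where they do the work, as an engineer would, in place of code of your own. Each camera call takes 0.05 s, during which the arm holds its last target. There are 200 camera calls.

TASK

Put the funnel from its wooden ring onto the open glass jar, and bring the dish of bulblets out from under the microscope and set it down on the rubber mat; with both of these in place, take the dish again by its handle and pour all five bulblets through the funnel into the jar. Finish with the empty dish back flat on the mat and the funnel still seated on the upright jar, and leave the other things on the bench where they are.

Things in the scene. Friction and masses are not known exactly. Their poses are not given: they have to be found in the camera images.
- dish: Aluminium dish, a straight trough holding five bulblets, starting on the microscope's stage. Origin: 45 mm from its back wall, on the underside; +x to its handle, -x to its open spout end, z up. Trough x -95 to 45 mm, 58 mm wide outside, 50 inside, floor 4 mm thick, side and back walls 4 mm thick and 32 mm high. 130 g empty.
- dish_spout (a point): Point in the middle of the dish's spout end, at 24 mm height (-78, 0, 24 mm in the dish frame), where the spout can be gripped across its two outer walls (58 mm, along dish y); this end sticks out from under the microscope. Axes as the dish.
- dish_handle (a point): Point in the dish's upright black handle (x 45 to 85 mm, 14 mm thick in y, 8 to 58 mm high), at (68, 0, 38 mm) in the dish frame, to grip across its thickness. At the start it is under the microscope's lens and cannot be reached from above. Axes as the dish.
- dish_lip (a point): Middle of the spout's open end edge over which the bulblets leave, (-95, 0, 16 mm) in the dish frame; from x = -50 mm on the floor ramps up from 4 mm to this edge, which keeps the bulblets in while the dish is level. Axes as the dish.
- microscope: White stereo microscope, fixed. Origin under its base; open front at -x. Base x -125 to 145 mm, 170 mm wide, stage (its top) 30 mm high. Lens 60 mm wide, axis at x = 20 mm, 145 to 220 mm above the bench; head x -10 to 150 mm, 85 mm wide, 215 to 305 mm high, carrying handle to 345 mm; column x 93 to 138 mm; eyepieces lean back over the column.
- mat: Dark rubber mat, 200 (x) by 220 (y) mm, 3 mm thick, fixed on the bench. Origin: centre of its underside.
- stand: Light wooden ring that holds the funnel at the start, fixed; 45 mm high, 82 mm wide at the foot, 56 mm hole. Origin: centre of its underside.
- funnel: White funnel, upright in the wooden ring. Origin: centre of its neck's lower end, z up. Neck 43 mm outside, 38 inside, z 0 to 25 mm; flat collar 70 mm wide, underside at z = 25, which rests on ring or jar rim; cone to a 130 mm mouth, rim at z = 82. Upright tab on the rim at -x: x -72 to -62 mm, 34 mm wide (y), z 66 to 118. 90 g.
- funnel_tab (a point): Grip point of the funnel's tab, (-67, 0, 100 mm) in the funnel frame; grip across its 10 mm thickness, along funnel x, from above.
- jar: Open straight glass jar (loose, about 280 g), 61 mm outside diameter, 53 mm inside, 95 mm high, bottom 6 mm thick. Origin: centre of its underside. With the funnel on it, the funnel's origin is 70 mm above the jar's, its mouth 152 mm and its tab's top 188 mm above the bench.
- jar_rim (a point): Centre of the jar's mouth, 95 mm above its underside.
- bulb0: Brown flower bulblet, egg-shaped with a short tip, 19 mm thick and 22 mm long, smooth, one of five alike, loose in the dish. Origin: centre of its round part.
- bulb1: Brown flower bulblet, egg-shaped with a short tip, 19 mm thick and 22 mm long, smooth, one of five alike, loose in the dish. Origin: centre of its round part.
- bulb2: Brown flower bulblet, egg-shaped with a short tip, 19 mm thick and 22 mm long, smooth, one of five alike, loose in the dish. Origin: centre of its round part.
- bulb3: Brown flower bulblet, egg-shaped with a short tip, 19 mm thick and 22 mm long, smooth, one of five alike, loose in the dish. Origin: centre of its round part.
- bulb4: Brown flower bulblet, egg-shaped with a short tip, 19 mm thick and 22 mm long, smooth, one of five alike, loose in the dish. Origin: centre of its round part.
- sample_jar: Bystander: small closed jar with a lid, 54 mm wide, 75 mm high. Origin: centre of its underside.
- mug: Bystander: white mug with a grey lid, 72 mm wide, 98 mm high. Origin: centre of its underside.
- spatula: Bystander: spatula, 170 mm long, lying flat. Origin: underside (spatula: near its middle).
- carton: Bystander: flat cardboard carton 50 x 110 x 30 mm. Origin: centre of its underside.
- vial: Bystander: small capped bottle, 30 mm wide, 70 mm high. Origin: centre of its underside.
- loupe: Bystander: round magnifier, 50 mm wide, 42 mm high. Origin: centre of its underside.

How it is judged (in metres and radians):
On the way, in this order (a step that is already met when the one before it is completed fails the run):
1. the funnel sits on the jar, and the dish, with all five bulblets in it, lies on the mat, both let go (horizontal distance between funnel and jar below 0.008 m and z of funnel in the frame of jar below 0.076 m and angle between each of funnel, jar, dish's own z axis and vertical below 0.1 rad and contact force between the fingers and funnel below 0.1 N and height (world z) of jar below 0.008 m and x of dish in the frame of mat between -0.1 and 0.1 m and y of dish in the frame of mat between -0.11 and 0.11 m and height (world z) of dish below 0.012 m and contact force between the fingers and dish below 0.1 N and z of bulb0 in the frame of dish between 0 and 0.04 m and horizontal distance between each of bulb0, bulb1, bulb2, bulb3, bulb4 and dish below 0.1 m and z of bulb1 in the frame of dish between 0 and 0.04 m and z of bulb2 in the frame of dish between 0 and 0.04 m and z of bulb3 in the frame of dish between 0 and 0.04 m and z of bulb4 in the frame of dish between 0 and 0.04 m), for 0.2 s.
2. all five bulblets are in the jar, below the funnel, poured with the dish still held up off the mat (horizontal distance between each of bulb0, bulb1, bulb2, bulb3, bulb4 and jar below 0.027 m and z of bulb0 in the frame of jar between 0 and 0.078 m and z of bulb1 in the frame of jar between 0 and 0.078 m and z of bulb2 in the frame of jar between 0 and 0.078 m and z of bulb3 in the frame of jar between 0 and 0.078 m and z of bulb4 in the frame of jar between 0 and 0.078 m and height (world z) of dish above 0.03 m), for 0.1 s.
At the end, for the whole second after the job is handed in: All five bulblets at rest in the jar, under 78 mm above its underside; jar upright on the bench; funnel seated on it (centred within 8 mm, 6 mm of fully down); dish released, flat, its origin over the mat; tilts under 0.1 rad (horizontal distance between each of bulb0, bulb1, bulb2, bulb3, bulb4 and jar below 0.027 m and z of bulb0 in the frame of jar between 0 and 0.078 m and z of bulb1 in the frame of jar between 0 and 0.078 m and z of bulb2 in the frame of jar between 0 and 0.078 m and z of bulb3 in the frame of jar between 0 and 0.078 m and z of bulb4 in the frame of jar between 0 and 0.078 m and horizontal distance between funnel and jar below 0.008 m and z of funnel in the frame of jar below 0.076 m and angle between each of funnel, jar, dish's own z axis and vertical below 0.1 rad and contact force between the fingers and funnel below 0.1 N and height (world z) of jar below 0.008 m and x of dish in the frame of mat between -0.1 and 0.1 m and y of dish in the frame of mat between -0.11 and 0.11 m and height (world z) of dish below 0.012 m and contact force between the fingers and dish below 0.1 N and linear speed of each of bulb0, bulb1, bulb2, bulb3, bulb4, dish, jar, funnel below 0.03 m/s); the robot touches nothing.
It fails at once if another thing on the bench (closed jar, mug, spatula, carton, small bottle, magnifier) is moved by over 40 mm (distance of any of sample_jar, mug, spatula, carton, vial, loupe from where it was at the start of the episode above 0.04 m).
It also fails if it takes over 72 s, if anything falls off the work surface, if the arm or the gripper's body presses on something with over 40 N, if the wrist force passes 120 N, or if a joint passes its speed limit or range.

## Working session

There is one attempt and no reset: what is moved stays moved. The work goes in short steps, Python scripts to look and compute and a shell command to move; the robot and the scene stay as the last step left them, time stands still between calls to the robot, and variables do not carry over. Pictures are saved under pics/ and viewed, at most 10 in all, crops included, and the job is handed in when it is done.

```bash
ls; mkdir -p pics
python3 - <<'E'
from rig import ctrl,cams
import cv2,numpy as np
print(ctrl.state())
for n in ["scene","top"]:
    im=cams.camera(n); cv2.imwrite(f"pics/{n}0.png",im[:,:,::-1])
    p=cams.camera_params(n); print(n,{k:np.round(v,3).tolist() for k,v in p.items()})
    for o in ["dish","dish_spout","dish_handle","microscope","mat","stand","funnel","funnel_tab","jar","jar_rim","bulb0","mug","sample_jar","vial","carton","loupe","spatula"]:
        print(o,[(np.round(d["location"]).tolist(),round(d["p"],2)) for d in cams.search_frame(n,o)[:5]])
p=cams.camera_params("wrist"); print(p)
E
```

```text
pics
{'t': 0.0, 'qpos': array([ 1.08829064e+00,  9.18384773e-02,  1.23183589e+00,  3.37968736e-06,
        1.81978805e+00, -5.67148770e-02]), 'qvel': array([-1.45875939e-03, -1.39196851e-03, -7.98786002e-04, -8.74327684e-04,
       -1.97007906e-03, -1.74109461e-05]), 'tau': array([ 1.16757215e-03, -4.46452081e+01, -4.06448901e+01,  6.96839578e-02,
        2.94202601e-02, -1.73817616e-04]), 'position': array([247.70255764, 546.17373604, 221.5473102 ]), 'tool_rot': array([-2.50589697e-04,  2.11290322e-01,  9.77422900e-01, -9.00671019e-04]), 'force': array([-0.52706329, -0.35628582,  0.42899976]), 'ft_torque': array([-0.03229189,  0.00206654,  0.0088171 ]), 'gripper_force': 0.0, 'width': 87.85150010851724}
scene {'fovy': 48.908, 'cx': 263.781, 'cy': 186.212, 'dist_coeffs': [-0.112, 0.0, 0.0, 0.0, 0.0], 'R': [[-0.36, 0.933, 0.004], [0.542, 0.213, -0.813], [-0.759, -0.29, -0.582]], 't': [228.075, -220.442, 1645.729]}
dish [([178.0, 160.0], 0.75)]
dish_spout [([176.0, 164.0], 0.8), ([406.0, 268.0], 0.65), ([359.0, 193.0], 0.32)]
dish_handle [([179.0, 165.0], 0.57)]
microscope [([139.0, 128
[... 1201 characters left out ...]
e_jar [([196.0, 159.0], 0.73)]
vial [([211.0, 251.0], 0.45)]
carton [([327.0, 146.0], 0.78)]
loupe [([164.0, 178.0], 0.59)]
spatula [([245.0, 144.0], 0.72), ([361.0, 226.0], 0.54)]
{'fovy': 69.56964269964547, 'cx': 253.39346137914282, 'cy': 188.71837642835564, 'dist_coeffs': array([-0.03198343,  0.        ,  0.        ,  0.        ,  0.        ]), 'mount': array([[ 2.81835841e-04, -9.70227686e-01, -2.42194462e-01,
         6.51802411e+01],
       [ 9.99999727e-01,  1.07930003e-04,  7.31309402e-04,
         5.99994410e-01],
       [-6.83396580e-04, -2.42194602e-01,  9.70227452e-01,
        -1.62262674e+02],
       [ 0.00000000e+00,  0.00000000e+00,  0.00000000e+00,
         1.00000000e+00]])}
```

Run:
```python
import cv2
a=cv2.imread("pics/top0.png")[90:310,80:480]; cv2.imwrite("pics/top0c.png",cv2.resize(a,None,fx=2,fy=2,interpolation=cv2.INTER_CUBIC))
a=cv2.imread("pics/scene0.png")[60:320,80:450]; cv2.imwrite("pics/scene0c.png",cv2.resize(a,None,fx=2,fy=2,interpolation=cv2.INTER_CUBIC))
```

```text
(no output)
```

View pics/top0c.png

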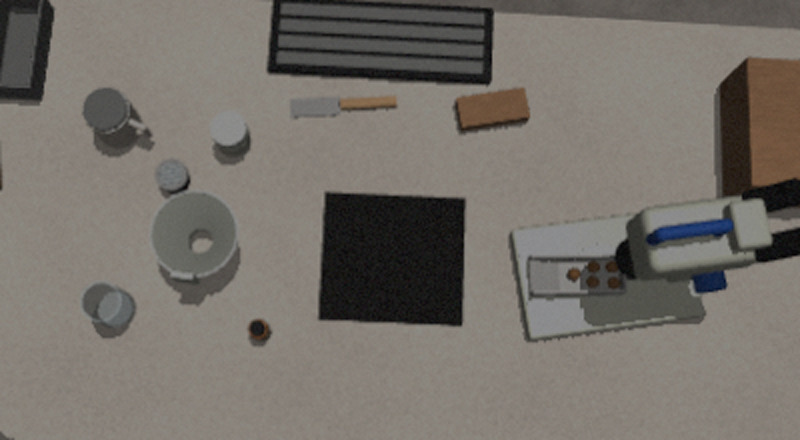

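View pics/scene0c.png

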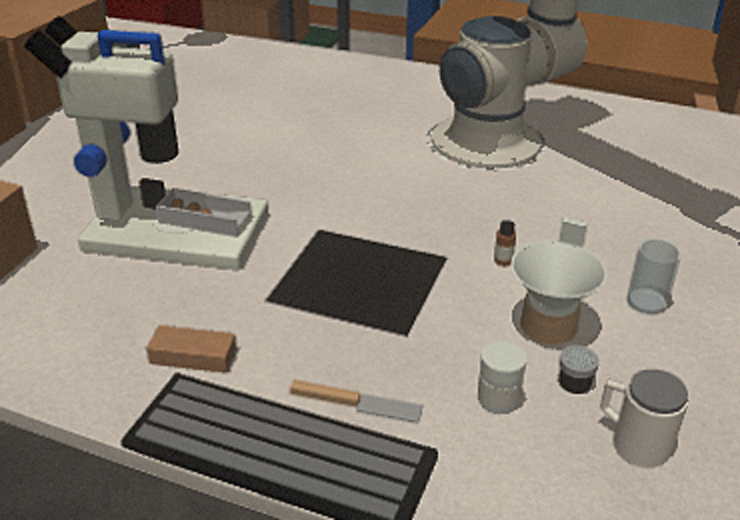

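The top view shows the dish in the microscope, with its spout toward the mat, at crop (530–625, 255–297). The funnel is at (195,235) with its tab toward the robot, and the jar is at (108,305). The mat is at (392,258). The scene view agrees: the tab faces the robot and the vial is close beside it.

```bash
cat > h.py <<'E'
import numpy as np,cv2
from rig import ctrl,cams
from scipy.spatial.transform import Rotation as Ro
from scipy.optimize import minimize
def rot(q): return Ro.from_quat([q[1],q[2],q[3],q[0]]).as_matrix()
def cam(n,st=None):
    p=cams.camera_params(n); f=192/np.tan(np.radians(p["fovy"]/2))
    K=np.array([[f,0,p["cx"]],[0,f,p["cy"]],[0,0,1.]])
    if "mount" in p:
        st=st or ctrl.state(); T=np.eye(4);T[:3,:3]=rot(st["tool_rot"]);T[:3,3]=st["position"]
        M=np.linalg.inv(T@p["mount"]); R,t=M[:3,:3],M[:3,3]
    else: R,t=np.array(p["R"]),np.array(p["t"])
    return K,np.array(p["dist_coeffs"]),R,t
def proj(c,X):
    K,d,R,t=c; return cv2.projectPoints(np.asarray(X,float).reshape(-1,3),cv2.Rodrigues(R)[0],t,K,d)[0][:,0]
def unproj(c,uv,z):
    K,d,R,t=c; u=cv2.undistortPoints(np.array(uv,float).reshape(-1,1,2),K,d)[:,0]
    D=np.c_[u,np.ones(len(u))]@R; C=-R.T@t; s=(z-C[2])/D[:,2]; return C+s[:,None]*D
def circ(r,z,n=40):
    a=np.linspace(0,2*np.pi,n,endpoint=False); return np.c_[r*np.cos(a),r*np.sin(a),0*a+z]
def box(x0,x1,y0,y1,z0,z1): return np.array([[x,y,z] for x in(x0,x1) for y in(y0,y1) for z in(z0,z1)],float)
def place(P,x,y,z,yaw): return P@Ro.from_euler('z',yaw).as_matrix().T+[x,y,z]
M=dict(jar=[np.r_[circ(30.5,0),circ(30.5,95)]],
 funnel=[np.r_[circ(65,82),circ(35,25)],box(-72,-62,-17,17,66,118),np.r_[circ(35,25),circ(21.5,0)]],
 mat=[box(-100,100,-110,110,0,3)],
 stand=[np.r_[circ(41,0),circ(41,45)]],
 vial=[np.r_[circ(15,0),circ(15,70)]],loupe=[np.r_[circ(25,0),circ(25,42)]],
 sample_jar=[np.r_[circ(27,0),circ(27,75)]],
 dish=[box(-95,45,-29,29,0,32),box(45,85,-7,7,8,58)])
def render(c,parts,S=4):
    m=np.zeros((384*S,512*S),np.uint8)
    for P in parts:
        h=cv2.convexHull((proj(c,P)*S).astype(np.float32)); cv2.fillConvexPoly(m,np.round(h).astype(np.int32),255)
    return cv2.resize(m,(512,384),interpolation=cv2.INTER_AREA)/255.
def fit(name,obs,x0,z,yaw=True):
    # obs: list of (camparams, mask)
    def cost(v):
        ps=[place(P,v[0],v[1],z,v[2] if yaw else 0) for P in M[name]]; s=0
        for c,m in obs:
            r=render(c,ps); s+=1-np.minimum(r,m).sum()/np.maximum(r,m).sum()
        return s/len(obs)
    n=3 if yaw else 2; d=[12,12,.2][:n]
    sx=np.array([x0[:n]]+[np.array(x0[:n])+np.eye(n)[i]*d[i] for i in range(n)])
    r=minimize(cost,x0[:n],method="Nelder-Mead",options=dict(initial_simplex=sx,xatol=.05,fatol=1e-5,maxiter=150))
    return r.x,r.fun
def best(n,o,near=None):
    L=cams.regions_of(n,o)
    if near is not None: L=[d for d in L if np.hypot(*(np.array(d["location"])-near))<40]
    return L[0]["mask"].astype(float) if L else None
E
python3 - <<'E'
from h import *
C={n:cam(n) for n in("scene","top")}
for n in C: cams.camera(n)
guess={}
for o,z,zc,top,yaw in [("jar",0,50,[134,241],0),("mat",0,3,[276,219],1),("funnel",20,90,[174,208],1),("vial",0,70,[209,254],0),("loupe",0,40,[166,178],0),("sample_jar",0,70,[195,156],0)]:
    g=unproj(C["top"],[top],zc)[0]
    x0=[g[0],g[1],0.]
    obs=[]
    for n in C:
        m=best(n,o,proj(C[n],[g])[0])
        if m is not None: obs.append((C[n],m)); x,f=fit(o,obs[-1:],x0,z,yaw); print(o,n,m.sum(),np.round(x,2),round(f,3))
    if len(obs)==2: x,f=fit(o,obs,x0,z,yaw); print(o,"both",np.round(x,2),round(f,3))
for n,o in [("top","dish"),("top","microscope"),("scene","dish")]:
    for d in cams.regions_of(n,o)[:2]:
        ys,xs=np.nonzero(d["mask"]); print(n,o,d["p"],d["location"],xs.min(),xs.max(),ys.min(),ys.max())
# dish spout top corners from picture (crop coords/2 + offset), z=62
print(unproj(C["top"],[[80+530/2,90+257/2],[80+530/2,90+296/2],[80+624/2,90+258/2],[80+622/2,90+294/2]],62).round(1))
print(unproj(C["top"],[[80+512/2,90+233/2],[80+528/2,90+338/2]],30).round(1))
E
```

```text
jar scene 753.0 [401.5  355.83] 0.056
jar top 507.0 [401.44 351.28] 0.048
jar both [401.9  354.17] 0.075
mat scene 2886.0 [506.33 -63.1   -0.  ] 0.045
mat top 4487.0 [ 5.0321e+02 -6.6040e+01  1.0000e-02] 0.028
mat both [ 5.0459e+02 -6.5200e+01  1.0000e-02] 0.043
funnel scene 1382.0 [ 5.0512e+02  2.2664e+02 -8.0000e-02] 0.12
funnel top 1502.0 [ 5.0753e+02  2.2619e+02 -9.0000e-02] 0.08
funnel both [ 5.0746e+02  2.2600e+02 -1.0000e-01] 0.101
vial scene 185.0 [382.2  129.97] 0.205
loupe scene 388.0 [607.63 281.62] 0.117
loupe top 244.0 [607.37 282.38] 0.101
loupe both [607.38 282.22] 0.111
sample_jar scene 735.0 [675.77 195.83] 0.038
sample_jar top 344.0 [676.03 195.19] 0.084
sample_jar both [675.9  195.71] 0.063
top dish 0.91 [366.1, 228.7] 344 394 215 238
top dish 0.72 [134.9, 242.9] 120 148 230 253
top microscope 0.71 [407.8, 212.2] 334 488 180 259
top microscope 0.36 [363.5, 226.2] 344 393 217 238
scene dish 0.9 [181.2, 162.2] 148 205 149 178
[[ 505.4 -269.1   62. ]
 [ 447.3 -270.2   62. ]
 [ 511.5 -409.    62. ]
 [ 457.5 -405.9   62. ]]
[[ 546.7 -246.2   30. ]
 [ 388.6 -273.7   30. ]]
```

```bash
cat >> h.py <<'E'
def plan(pos,yaw,tilt=0):
    """tool x at world angle yaw (deg); tilt deg about tool y at target; print the deltas"""
    s=ctrl.state(); R0=rot(s["tool_rot"]); a=np.radians(yaw)
    R1=np.array([[np.cos(a),np.sin(a),0],[np.sin(a),-np.cos(a),0],[0,0,-1.]])@Ro.from_euler('y',tilt,degrees=True).as_matrix()
    d=np.array(pos)-s["position"]; w=Ro.from_matrix(R0.T@R1).as_rotvec()/2/np.pi
    print("now",s["position"].round(1),"yaw",np.degrees(np.arctan2(R0[1,0],R0[0,0])).round(1),"t",round(s["t"],2),"w",round(s["width"],1))
    print("old axes t",(R0.T@d/100).round(3),"w",w.round(4),"| new axes t",(R1.T@d/100).round(3))
E
python3 - <<'E'
from h import *
plan([440,255,290],84.3)
E
```

```text
now [247.8 546.4 222.6] yaw 155.6 t 2.65 w 87.8
old axes t [-2.954 -1.86  -0.673] w [0.     0.     0.1981] | new axes t [-2.709  2.202 -0.674]
```

```bash
python3 -m crank '[{"tx":-0.985,"ty":-0.62,"tz":-0.67,"wz":0.198},{"tx":-0.985,"ty":-0.62,"tz":-0.67,"wz":0.198},{"tx":-0.985,"ty":-0.62,"tz":-0.67,"wz":0.198},{"tx":-0.985,"ty":-0.62,"tz":-0.67,"wz":0.198},{"tx":-0.985,"ty":-0.62,"tz":-0.67,"wz":0.198},{"tx":-0.985,"ty":-0.62,"tz":-0.67,"wz":0.198},{"tx":-0.985,"ty":-0.62,"tz":-0.67,"wz":0.198},{"tx":-0.985,"ty":-0.62,"tz":-0.67,"wz":0.198},{"tx":-0.985,"ty":-0.62,"tz":-0.67,"wz":0.198},{"tx":-0.985,"ty":-0.62,"tz":-0.67,"wz":0.198}]' && python3 -m crank '[{"tx":-0.9,"ty":0.735},{"tx":-0.9,"ty":0.735},{"tx":-0.9,"ty":0.735}]' && python3 -m crank '[{"tx":-0.9,"ty":0.735},{"tx":-0.9,"ty":0.735},{"tx":-0.9,"ty":0.735},{"tx":-0.9,"ty":0.735}]'
python3 - <<'E'
from h import *
plan([440,255,290],84.3)
c=cam("wrist"); im=cams.camera("wrist"); cv2.imwrite("pics/w1.png",im[:,:,::-1])
for o,x0,z,yaw in [("funnel",[507,226,-.1],20,1),("jar",[402,354,0],0,0)]:
    q=proj(c,[[x0[0],x0[1],z+50]])[0]; print(o,q)
    m=best("wrist",o)
    if m is not None:
        x,f=fit(o,[(c,m)],x0,z,yaw); print(o,m.sum(),x.round(2),round(f,3))
E
```

```text
now [247.8 546.4 222.6] yaw 155.6 t 2.65 w 87.8
old axes t [-2.954 -1.86  -0.673] w [0.     0.     0.1981] | new axes t [-2.709  2.202 -0.674]
funnel [131.95705653 413.89865179]
jar [175.2918076  324.42890953]
jar 1509.0 [373.28 383.46] 0.547validation failed for argument at $[0]...
```

View pics/w1.png

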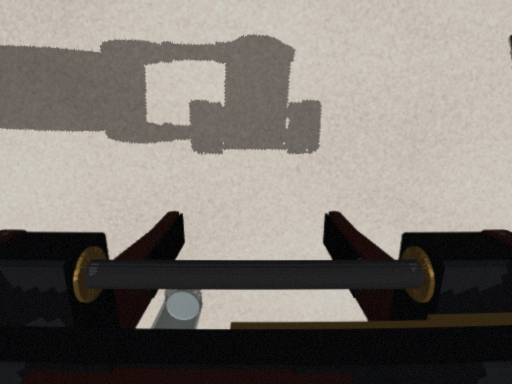

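The wrist view only shows the bench beyond the fingers, with the jar at (182,305). The rows were refused, so I'll send all the keys this time.

```bash
python3 -m crank '[{"tx":-0.985,"ty":-0.62,"tz":-0.67,"wx":0,"wy":0,"wz":0.198,"claw":87},{"tx":-0.985,"ty":-0.62,"tz":-0.67,"wx":0,"wy":0,"wz":0.198,"claw":87},{"tx":-0.985,"ty":-0.62,"tz":-0.67,"wx":0,"wy":0,"wz":0.198,"claw":87},{"tx":-0.985,"ty":-0.62,"tz":-0.67,"wx":0,"wy":0,"wz":0.198,"claw":87},{"tx":-0.985,"ty":-0.62,"tz":-0.67,"wx":0,"wy":0,"wz":0.198,"claw":87},{"tx":-0.985,"ty":-0.62,"tz":-0.67,"wx":0,"wy":0,"wz":0.198,"claw":87},{"tx":-0.985,"ty":-0.62,"tz":-0.67,"wx":0,"wy":0,"wz":0.198,"claw":87},{"tx":-0.985,"ty":-0.62,"tz":-0.67,"wx":0,"wy":0,"wz":0.198,"claw":87},{"tx":-0.985,"ty":-0.62,"tz":-0.67,"wx":0,"wy":0,"wz":0.198,"claw":87},{"tx":-0.985,"ty":-0.62,"tz":-0.67,"wx":0,"wy":0,"wz":0.198,"claw":87}]' && python3 -m crank '[{"tx":-0.9,"ty":0.735,"tz":0,"wx":0,"wy":0,"wz":0,"claw":87},{"tx":-0.9,"ty":0.735,"tz":0,"wx":0,"wy":0,"wz":0,"claw":87},{"tx":-0.9,"ty":0.735,"tz":0,"wx":0,"wy":0,"wz":0,"claw":87}]' && python3 -m crank '[{"tx":-0.9,"ty":0.735,"tz":0,"wx":0,"wy":0,"wz":0,"claw":87},{"tx":-0.9,"ty":0.735,"tz":0,"wx":0,"wy":0,"wz":0,"claw":87},{"tx":-0.9,"ty":0.735,"tz":0,"wx":0,"wy":0,"wz":0,"claw":87},{"tx":-0.9,"ty":0.735,"tz":0,"wx":0,"wy":0,"wz":0,"claw":87}]'
python3 - <<'E'
from h import *
plan([440,255,290],84.3)
c=cam("wrist"); im=cams.camera("wrist"); cv2.imwrite("pics/w2.png",im[:,:,::-1])
for o,x0,z,yaw in [("jar",[402,354,0],0,0)]:
    q=proj(c,[[x0[0],x0[1],z+50]])[0]; print(o,q)
    m=best("wrist",o)
    if m is not None:
        x,f=fit(o,[(c,m)],x0,z,yaw); print(o,m.sum(),x.round(2),round(f,3))
E
```

```text
t: 3.63
position: [312.0, 449.2, 289.7]
tool_rot: [-0.0, 0.743, 0.669, 0.0]
force: [0.9, 0.5, -0.3]
width: 87.0
gripper_force: 0.0
t: 3.88
position: [376.8, 350.9, 289.6]
tool_rot: [0.0, 0.741, 0.672, -0.0]
force: [0.8, -0.0, 0.8]
width: 86.9
gripper_force: 0.0
t: 4.22
position: [443.0, 251.1, 289.5]
tool_rot: [0.001, 0.743, 0.669, -0.0]
force: [0.4, -0.0, 0.3]
width: 87.1
gripper_force: 0.0
now [443.  251.1 289.5] yaw 83.9 t 4.22 w 87.1
old axes t [ 0.036 -0.034 -0.005] w [ 0.0002  0.0003 -0.001 ] | new axes t [ 0.036 -0.034 -0.005]
jar [215.38672083  96.14420908]
jar 2198.0 [403.46 352.36] 0.029
```

View pics/w2.png

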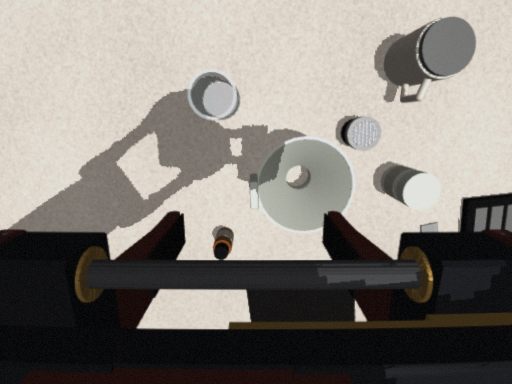

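The wrist view shows the jar at (212,95). The funnel mouth is centred at (305,184) with its tab at (254,190), and the vial is at (223,243).

Run:
```python
from h import *
c=cam("wrist"); im=cams.camera("wrist")
for d in cams.regions_of("wrist","funnel")[:2]:
    m=d["mask"].astype(float); x,f=fit("funnel",[(c,m)],[506,226,-.1],20); print(d["p"],d["location"],m.sum(),x.round(2),round(f,3))
X=x; r=Ro.from_euler('z',X[2]).as_matrix()
tab=place(np.array([[-67,0,100.]]),X[0],X[1],20,X[2])[0]; print(tab,proj(c,[tab]))
for d in cams.search_frame("wrist","funnel_tab")[:2]: print(d, unproj(c,[d["location"]],120))
o=im.copy(); 
for P in M["funnel"][:2]:
    h=cv2.convexHull(proj(c,place(P,X[0],X[1],20,X[2])).astype(np.float32)).astype(int); cv2.polylines(o,[h],True,(255,0,0),1)
cv2.imwrite("pics/w2o.png",cv2.resize(o[60:260,150:410,::-1],None,fx=3,fy=3))
plan([tab[0],tab[1],tab[2]-19+40],90+np.degrees(X[2]))
```

```text
0.71 [305.5, 188.1] 7179.0 [ 5.0935e+02  2.2575e+02 -8.0000e-02] 0.09
[442.56415355 231.16316804 120.        ] [[256.04912032 194.06881251]]
{'location': [304.7, 184.5], 'p': 0.94} [[503.5106784  237.23526036 120.        ]]
now [439.8 256.6 289.7] yaw 84.4 t 4.47 w 87.3
old axes t [-0.251  0.052  1.487] w [-0.     -0.0001 -0.0027] | new axes t [-0.252  0.048  1.487]
```

View pics/w2o.png

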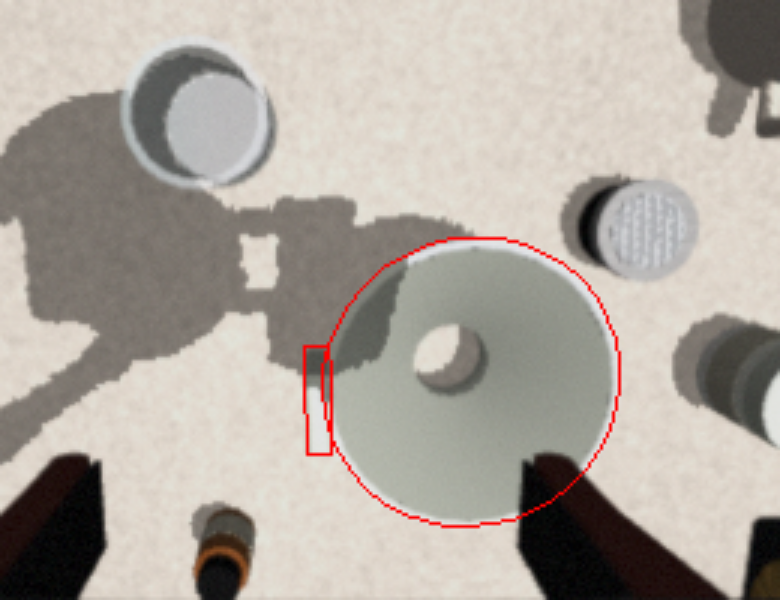

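The overlay (red) matches the rim and tab to about 1 mm. Next I'll grasp the tab.

```bash
python3 -m crank '[{"tx":-0.25,"ty":0.04,"tz":0,"wx":0,"wy":0,"wz":-0.002,"claw":50},{"tx":-0.25,"ty":0.04,"tz":0.95,"wx":0,"wy":0,"wz":-0.002,"claw":50},{"tx":-0.25,"ty":0.04,"tz":0.95,"wx":0,"wy":0,"wz":-0.002,"claw":50},{"tx":-0.25,"ty":0.04,"tz":0.95,"wx":0,"wy":0,"wz":-0.002,"claw":50},{"tx":-0.25,"ty":0.04,"tz":0.95,"wx":0,"wy":0,"wz":-0.002,"claw":50}]' && python3 -m crank '[{"tx":0,"ty":0,"tz":0.5,"wx":0,"wy":0,"wz":0,"claw":50},{"tx":0,"ty":0,"tz":0.94,"wx":0,"wy":0,"wz":0,"claw":50},{"tx":0,"ty":0,"tz":0.94,"wx":0,"wy":0,"wz":0,"claw":50},{"tx":0,"ty":0,"tz":0.94,"wx":0,"wy":0,"wz":0,"claw":50},{"tx":0,"ty":0,"tz":0.94,"wx":0,"wy":0,"wz":0,"claw":0},{"tx":0,"ty":0,"tz":0.94,"wx":0,"wy":0,"wz":0,"claw":0},{"tx":0,"ty":0,"tz":0.94,"wx":0,"wy":0,"wz":0,"claw":0},{"tx":0,"ty":0,"tz":0.94,"wx":0,"wy":0,"wz":0,"claw":0},{"tx":0,"ty":0,"tz":0.94,"wx":0,"wy":0,"wz":0,"claw":0},{"tx":0,"ty":0,"tz":0.94,"wx":0,"wy":0,"wz":0,"claw":0}]'
```

```text
t: 4.88
position: [439.5, 230.6, 190.3]
tool_rot: [-0.001, 0.736, 0.677, -0.004]
force: [-0.0, -0.4, -0.0]
width: 57.1
gripper_force: 0.0
t: 5.72
position: [442.3, 230.5, 101.5]
tool_rot: [0.0, 0.737, 0.676, 0.001]
force: [0.1, -0.5, -0.2]
width: 13.8
gripper_force: 0.0
```

```bash
python3 -m crank '[{"tx":0,"ty":0,"tz":0,"wx":0,"wy":0,"wz":0,"claw":0},{"tx":0,"ty":0,"tz":0,"wx":0,"wy":0,"wz":0,"claw":0},{"tx":0,"ty":0,"tz":0,"wx":0,"wy":0,"wz":0,"claw":0},{"tx":0,"ty":0,"tz":-0.25,"wx":0,"wy":0,"wz":0,"claw":0},{"tx":0,"ty":0,"tz":-0.5,"wx":0,"wy":0,"wz":0,"claw":0},{"tx":0,"ty":0,"tz":-0.75,"wx":0,"wy":0,"wz":0,"claw":0},{"tx":0,"ty":0,"tz":-1,"wx":0,"wy":0,"wz":0,"claw":0},{"tx":0,"ty":0,"tz":-1,"wx":0,"wy":0,"wz":0,"claw":0},{"tx":0,"ty":0,"tz":-1,"wx":0,"wy":0,"wz":0,"claw":0}]'
python3 - <<'E'
from h import *
s=ctrl.state()
c=cam("wrist"); im=cams.camera("wrist"); cw=cam("scene"); ims=cams.camera("scene")
m=best("wrist","jar")
if m is not None: x,f=fit("jar",[(c,m)],[403,352,0],0,0); print("jar",m.sum(),x,f)
R=rot(s["tool_rot"]); yaw=np.arctan2(R[1,0],R[0,0])-np.pi/2
T=s["position"]; print("yaw",yaw, "grip z above",T[2])
# predicted funnel pose: tab at TCP, funnel z = TCP z+19-100 -> compare
fz=T[2]+1.5+0-81.5+0
m=best("wrist","funnel")
g=place(np.array([[67,0,0.]]),T[0],T[1],T[2]-81.5,yaw)[0]; print("funnel pred",g)
if m is not None: x,f=fit("funnel",[(c,m)],[g[0],g[1],yaw],g[2]); print("fit",m.sum(),x,f)
cv2.imwrite("pics/w3.png",np.hstack([im,ims])[::1,:,::-1][:, :])
E
python3 -c "
import cv2;a=cv2.imread('pics/w3.png');cv2.imwrite('pics/w3.png',cv2.resize(a,(800,300)))"
```

```text
t: 6.47
position: [442.4, 230.4, 201.3]
tool_rot: [0.0, 0.737, 0.676, 0.001]
force: [-0.1, -0.4, -2.4]
width: 10.2
gripper_force: 32.0
yaw -0.08675458491802401 grip z above 201.2911861198566
funnel pred [509.18933532 224.61614703 119.79118612]
fit 20340.0 [ 5.09661292e+02  2.24700901e+02 -1.91485051e-01] 0.37394492386158207
```

View pics/w3.png

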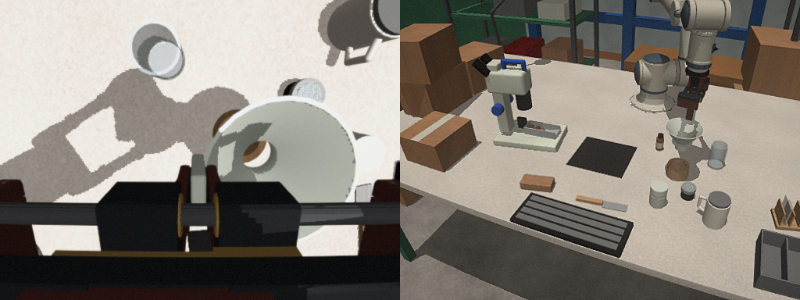

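The funnel is held level by its tab, shown at (197,190) in the left half. The jar is at (157,48), and the scene view agrees. I'll refine the jar and rim positions now that the arm is still.

Run:
```python
from h import *
s=ctrl.state(); c=cam("wrist",s); im=cams.camera("wrist")
for o in ("jar","jar_rim"):
  for d in cams.regions_of("wrist",o)[:3]:
    m=d["mask"].astype(float)
    if abs(d["location"][0]-203)<40 and d["location"][1]<120:
        x,f=fit("jar",[(c,m)],[403,352,0],0,0); print(o,d["location"],m.sum(),x,f)
g=cv2.GaussianBlur(im.astype(np.float32),(0,0),1.2).max(2)
G=np.hypot(cv2.Sobel(g,-1,1,0),cv2.Sobel(g,-1,0,1))
def score(x,y,z,r,rows):
    p=proj(c,circ(r,0,120)+[x,y,z]); p=p[(p[:,1]<rows)&(p[:,1]>2)&(p[:,0]>2)&(p[:,0]<509)]
    return cv2.remap(G,p[:,0].astype(np.float32)[None],p[:,1].astype(np.float32)[None],1).mean()
T=s["position"]
for z in (119.8+82,):
    b=max((score(x,y,z,65,215),x,y) for x in np.arange(501,518,.5) for y in np.arange(217,233,.5)); print("rim",b)
b=max((score(x,y,95,30.5,300),x,y) for x in np.arange(395,411,.5) for y in np.arange(344,361,.5)); print("jar rim outer",b)
print(T, s["qpos"].round(3))
```

```text
jar [200.2, 62.4] 4342.0 [403.79618263 352.08543236] 0.028021069744871507
jar_rim [203.3, 60.9] 4425.0 [403.73096468 352.03763247] 0.020758983085564675
rim (np.float32(112.54894), np.float64(503.5), np.float64(222.0))
jar rim outer (np.float32(97.04983), np.float64(407.0), np.float64(348.5))
[441.23334229 229.97444095 198.2356099 ] [ 0.412 -0.185  1.542 -0.     1.789  0.499]
```

```bash
python3 -m crank '[{"tx":0.3,"ty":-0.287,"tz":0,"wx":0,"wy":0,"wz":0,"claw":0},{"tx":0.587,"ty":-0.574,"tz":0,"wx":0,"wy":0,"wz":0,"claw":0},{"tx":0.587,"ty":-0.574,"tz":0,"wx":0,"wy":0,"wz":0,"claw":0}]' && python3 -m crank '[{"tx":0.2,"ty":-0.2,"tz":0,"wx":0,"wy":0,"wz":0,"claw":0},{"tx":0.4,"ty":-0.4,"tz":0,"wx":0,"wy":0,"wz":0,"claw":0},{"tx":0.587,"ty":-0.574,"tz":0,"wx":0,"wy":0,"wz":0,"claw":0},{"tx":0.587,"ty":-0.574,"tz":0,"wx":0,"wy":0,"wz":0,"claw":0},{"tx":0.587,"ty":-0.574,"tz":0,"wx":0,"wy":0,"wz":0,"claw":0},{"tx":0.587,"ty":-0.574,"tz":0,"wx":0,"wy":0,"wz":0,"claw":0}]'
python3 - <<'E'
from h import *
s=ctrl.state(); T=s["position"]; print(T)
c=cam("wrist",s); im=cams.camera("wrist"); cv2.imwrite("pics/w4.png",im[:,:,::-1])
C=cam("top"); imt=cams.camera("top"); cs=cam("scene"); ims=cams.camera("scene")
R=rot(s["tool_rot"]); yaw=np.arctan2(R[1,0],R[0,0])-np.pi/2
g=place(np.array([[67,0,0.]]),T[0],T[1],T[2]-81.5,yaw)[0]; print("pred",g,yaw)
for n,cc in (("top",C),("scene",cs),("wrist",c)):
    for d in cams.regions_of(n,"funnel")[:1]:
        m=d["mask"].astype(float)
        if n=="wrist":
            mm=m.copy(); mm[215:]=0; 
            cnt=np.argwhere(mm); print(n,d["p"],len(cnt)); 
        x,f=fit("funnel",[(cc,m)],[g[0],g[1],yaw],g[2]); print(n,d["p"],d["location"],x,f)
a=imt[190:270,90:200,::-1]; b=ims[140:260,350:450,::-1]
cv2.imwrite("pics/p4.png",np.hstack([cv2.resize(a,(412,300)),cv2.resize(b,(250,300))]))
E
```

```text
t: 7.07
position: [386.1, 297.7, 200.2]
tool_rot: [-0.002, 0.735, 0.678, -0.0]
force: [0.5, 0.4, -0.4]
width: 10.3
gripper_force: 32.0
t: 7.57
position: [338.0, 356.8, 200.3]
tool_rot: [0.0, 0.737, 0.676, -0.0]
force: [0.2, -0.9, -0.9]
width: 10.1
gripper_force: 32.0
[338.01361076 356.77212127 200.30792431]
pred [404.7644985  350.9998612  118.80792431] -0.08626006968401412
top 0.65 [128.5, 234.7] [4.05807421e+02 3.47983769e+02 2.44999057e-01] 0.42849278399463
scene 0.68 [413.1, 157.4] [ 4.04117752e+02  3.53963538e+02 -1.36450133e-04] 0.20604734474035247
wrist 0.63 13637
wrist 0.63 [375.8, 192.8] [ 4.05165275e+02  3.51021348e+02 -2.62940877e-01] 0.37772346199803597
```

View pics/w4.png

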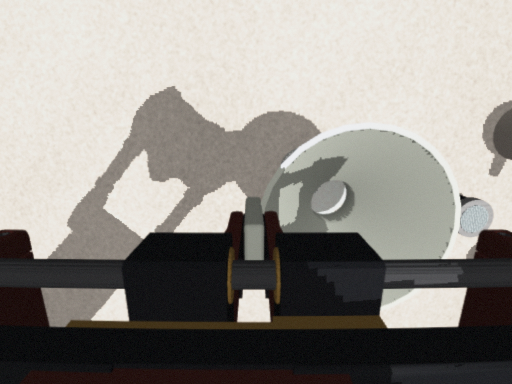

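The wrist view shows the funnel over the jar. Its rim reaches from about column 262 to 460, with the top at row 124, and a jar edge shows through the neck at (330,198).

Run:
```python
from h import *
s=ctrl.state(); T=s["position"]; print(T)
c=cam("wrist",s)
for g in ([404.7,351.5],[403,351.5],[404.7,353.5]):
    for zz in (198,200):
        p=proj(c,circ(65,0,200)+[g[0],g[1],zz]); print(g,zz,p[:,0].max().round(1),p[:,1].min().round(1))
```

```text
[338.21194826 356.69385946 200.61650929]
[404.7, 351.5] 198 457.0 121.3
[404.7, 351.5] 200 459.3 121.3
[403, 351.5] 198 454.4 121.5
[403, 351.5] 200 456.6 121.6
[404.7, 353.5] 198 457.3 117.8
[404.7, 353.5] 200 459.6 117.8
```

```bash
python3 -m crank '[{"tx":0.019,"ty":-0.009,"tz":0,"wx":0,"wy":0,"wz":0,"claw":0},{"tx":0.019,"ty":-0.009,"tz":0.12,"wx":0,"wy":0,"wz":0,"claw":0},{"tx":0.019,"ty":-0.009,"tz":0.24,"wx":0,"wy":0,"wz":0,"claw":0},{"tx":0.019,"ty":-0.009,"tz":0.34,"wx":0,"wy":0,"wz":0,"claw":0},{"tx":0.019,"ty":-0.009,"tz":0.42,"wx":0,"wy":0,"wz":0,"claw":0},{"tx":0.019,"ty":-0.009,"tz":0.47,"wx":0,"wy":0,"wz":0,"claw":0},{"tx":0.019,"ty":-0.009,"tz":0.47,"wx":0,"wy":0,"wz":0,"claw":0},{"tx":0.019,"ty":-0.009,"tz":0.47,"wx":0,"wy":0,"wz":0,"claw":0}]'
```

```text
t: 8.53
position: [336.9, 359.2, 153.3]
tool_rot: [0.0, 0.737, 0.676, -0.0]
force: [-0.2, -0.8, -0.6]
width: 9.9
gripper_force: 32.1
```

```bash
python3 -m crank '[{"tx":0,"ty":0,"tz":0.01,"wx":0,"wy":0,"wz":0,"claw":0},{"tx":0,"ty":0,"tz":0.02,"wx":0,"wy":0,"wz":0,"claw":0},{"tx":0,"ty":0,"tz":0.02,"wx":0,"wy":0,"wz":0,"claw":0}]' && python3 -m crank '[{"tx":0,"ty":0,"tz":0,"wx":0,"wy":0,"wz":0,"claw":30},{"tx":0,"ty":0,"tz":0,"wx":0,"wy":0,"wz":0,"claw":30},{"tx":0,"ty":0,"tz":0,"wx":0,"wy":0,"wz":0,"claw":30},{"tx":0,"ty":0,"tz":0,"wx":0,"wy":0,"wz":0,"claw":30},{"tx":0,"ty":0,"tz":-0.4,"wx":0,"wy":0,"wz":0,"claw":30},{"tx":0,"ty":0,"tz":-0.8,"wx":0,"wy":0,"wz":0,"claw":50},{"tx":0,"ty":0,"tz":-1,"wx":0,"wy":0,"wz":0,"claw":80},{"tx":0,"ty":0,"tz":-1,"wx":0,"wy":0,"wz":0,"claw":87},{"tx":0,"ty":0,"tz":-1,"wx":0,"wy":0,"wz":0,"claw":87}]'
python3 - <<'E'
from h import *
cw=cam("scene"); C=cam("top"); ims=cams.camera("scene"); imt=cams.camera("top")
ob=[]
for n,c in (("scene",cw),("top",C)):
    m=best(n,"funnel",proj(c,[[404,352,130]])[0])
    if m is not None: x,f=fit("funnel",[(c,m)],[404,352,-.09],70); print(n,x,f)
    m=best(n,"jar",proj(c,[[404,352,50]])[0])
    if m is not None: print("jar",n,fit("jar",[(c,m)],[404,352],0,0))
cv2.imwrite("pics/s5.png",cv2.resize(ims[120:270,330:470,::-1],None,fx=4,fy=4))
E
```

```text
t: 8.78
position: [337.2, 359.4, 152.2]
tool_rot: [0.0, 0.737, 0.676, 0.001]
force: [-1.2, -0.6, 1.9]
width: 9.8
gripper_force: 32.1
t: 9.53
position: [337.4, 359.6, 253.0]
tool_rot: [0.0, 0.737, 0.676, 0.001]
force: [-0.6, 0.3, 0.1]
width: 53.0
gripper_force: 0.0
scene [ 3.99825530e+02  3.55893507e+02 -7.52586273e-02] 0.08790474375474822
jar scene (array([417.57040405, 354.34356689]), np.float64(0.3174371474731442))
top [ 4.02466218e+02  3.51621997e+02 -1.21870528e-01] 0.27748313602075836
jar top (array([408.79516602, 337.18017578]), np.float64(0.8507593147165682))
```

View pics/s5.png

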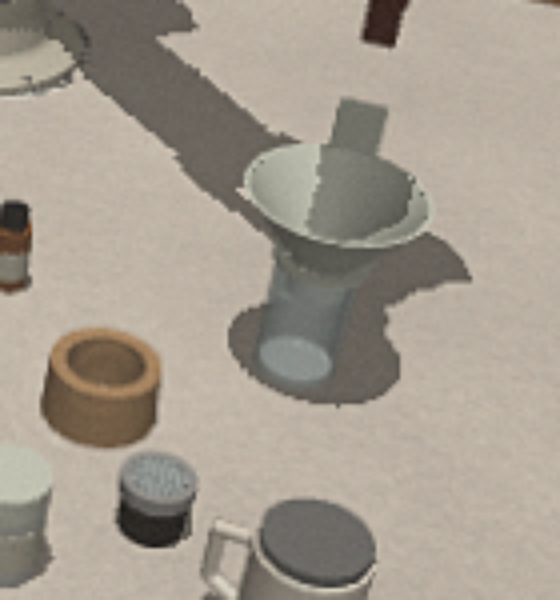

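The funnel is seated on the upright jar, mouth at (335,195) and jar base at (297,360) in the crop, and the gripper is clear. Next is the dish pose.

Run:
```python
from h import *
cs=cam("scene"); C=cam("top"); cams.camera("scene"); cams.camera("top")
W={"scene":np.ones((384,512)),"top":np.ones((384,512))}; W["top"][:,386:]=0
obs=[]
for n,c in (("scene",cs),("top",C)):
    m=best(n,"dish",proj(c,[[477,-320,50]])[0]); print(n,m.sum()); obs.append((c,m,W[n]))
def cost(v,ob):
    ps=[place(P,v[0],v[1],30,v[2]) for P in M["dish"]]
    return sum(1-(np.minimum(r,m)*w).sum()/(np.maximum(r,m)*w).sum() for c,m,w in ob for r in [render(c,ps)])/len(ob)
x0=np.array([481,-364,-1.51])
for ob in (obs[:1],obs[1:],obs):
    r=minimize(cost,x0,args=(ob,),method="Nelder-Mead",options=dict(initial_simplex=[x0,x0+[10,0,0],x0+[0,10,0],x0+[0,0,.15]],xatol=.05,fatol=1e-5))
    sp=place(np.array([[-78,0,24.]]),r.x[0],r.x[1],30,r.x[2])[0]; print(r.x.round(3),round(r.fun,3),"spout",sp.round(1))
plan([sp[0],sp[1],200],np.degrees(r.x[2])+180)
```

```text
scene 959.0
top 814.0
[ 488.779 -364.579   -1.506] 0.087 spout [ 483.8 -286.7   54. ]
[ 487.273 -367.873   -1.5  ] 0.174 spout [ 481.7 -290.1   54. ]
[ 487.339 -366.874   -1.5  ] 0.14 spout [ 481.8 -289.1   54. ]
now [336.9 359.1 251.2] yaw 85.0 t 10.03 w 86.7
old axes t [-6.332  2.005  0.514] w [-0.0001  0.0001 -0.025 ] | new axes t [-6.568  0.989  0.512]
```

```bash
python3 -m crank '[{"tx":-0.95,"ty":0.3,"tz":0.5,"wx":0,"wy":0,"wz":-0.025,"claw":87},{"tx":-0.95,"ty":0.3,"tz":0.5,"wx":0,"wy":0,"wz":-0.025,"claw":87},{"tx":-0.95,"ty":0.3,"tz":0.5,"wx":0,"wy":0,"wz":-0.025,"claw":87}]' && python3 -m crank '[{"tx":-1,"ty":0.15,"tz":0,"wx":0,"wy":0,"wz":0,"claw":87},{"tx":-1,"ty":0.15,"tz":0,"wx":0,"wy":0,"wz":0,"claw":87},{"tx":-1,"ty":0.15,"tz":0,"wx":0,"wy":0,"wz":0,"claw":87}]' && python3 -m crank '[{"tx":-1,"ty":0.15,"tz":0,"wx":0,"wy":0,"wz":0,"claw":87},{"tx":-1,"ty":0.15,"tz":0,"wx":0,"wy":0,"wz":0,"claw":87},{"tx":-1,"ty":0.15,"tz":0,"wx":0,"wy":0,"wz":0,"claw":87}]' && python3 -m crank '[{"tx":-1,"ty":0.15,"tz":0,"wx":0,"wy":0,"wz":0,"claw":87},{"tx":-1,"ty":0.15,"tz":0,"wx":0,"wy":0,"wz":0,"claw":87},{"tx":-1,"ty":0.15,"tz":0,"wx":0,"wy":0,"wz":0,"claw":87}]' && python3 -m crank '[{"tx":-1,"ty":0.15,"tz":0,"wx":0,"wy":0,"wz":0,"claw":87},{"tx":-1,"ty":0.15,"tz":0,"wx":0,"wy":0,"wz":0,"claw":87},{"tx":-1,"ty":0.15,"tz":0,"wx":0,"wy":0,"wz":0,"claw":87},{"tx":-1,"ty":0.15,"tz":0,"wx":0,"wy":0,"wz":0,"claw":87},{"tx":-1,"ty":0.15,"tz":0,"wx":0,"wy":0,"wz":0,"claw":87}]'
python3 - <<'E'
from h import *
plan([481,-283,37],93.9)
E
```

```text
t: 10.28
position: [358.5, 260.2, 200.1]
tool_rot: [0.0, 0.681, 0.733, -0.001]
force: [0.4, -0.4, 0.2]
width: 87.0
gripper_force: 0.0
t: 10.53
position: [380.9, 159.8, 201.4]
tool_rot: [0.001, 0.683, 0.731, -0.001]
force: [0.0, 0.5, 0.1]
width: 87.2
gripper_force: 0.0
t: 10.78
position: [403.0, 61.0, 201.7]
tool_rot: [0.001, 0.683, 0.731, -0.0]
force: [-0.4, 0.8, 0.1]
width: 86.7
gripper_force: 0.0
t: 11.03
position: [424.9, -37.9, 201.5]
tool_rot: [0.001, 0.683, 0.731, -0.001]
force: [0.8, 0.1, 0.6]
width: 86.8
gripper_force: 0.0
t: 11.45
position: [446.5, -133.4, 201.2]
tool_rot: [-0.001, 0.683, 0.731, -0.0]
force: [-0.0, 0.6, 0.2]
width: 87.1
gripper_force: 0.0
now [ 446.5 -133.4  201.2] yaw 93.9 t 11.45 w 87.1
old axes t [-1.518  0.243  1.641] w [-0.0001 -0.0001  0.    ] | new axes t [-1.516  0.242  1.642]
```

```bash
python3 -m crank '[{"tx":-0.758,"ty":0.121,"tz":0.2,"wx":0,"wy":0,"wz":0,"claw":87},{"tx":-0.758,"ty":0.121,"tz":0.2,"wx":0,"wy":0,"wz":0,"claw":87},{"tx":-0.758,"ty":0.121,"tz":0.2,"wx":0,"wy":0,"wz":0,"claw":87}]' && python3 -m crank '[{"tx":-0.3,"ty":0.05,"tz":0,"wx":0,"wy":0,"wz":0,"claw":87},{"tx":-0.6,"ty":0.1,"tz":0,"wx":0,"wy":0,"wz":0,"claw":87},{"tx":-0.758,"ty":0.121,"tz":0,"wx":0,"wy":0,"wz":0,"claw":87},{"tx":-0.758,"ty":0.121,"tz":0.4,"wx":0,"wy":0,"wz":0,"claw":87},{"tx":-0.758,"ty":0.121,"tz":0.8,"wx":0,"wy":0,"wz":0,"claw":87},{"tx":-0.758,"ty":0.121,"tz":0.8,"wx":0,"wy":0,"wz":0,"claw":87},{"tx":-0.758,"ty":0.121,"tz":0.8,"wx":0,"wy":0,"wz":0,"claw":87}]'
python3 - <<'E'
from h import *
plan([481,-283,37],93.9)
c=cam("scene"); cams.camera("scene")
E
```

```text
t: 11.7
position: [463.9, -210.0, 178.8]
tool_rot: [-0.001, 0.682, 0.731, -0.001]
force: [-0.6, 1.1, -0.3]
width: 87.1
gripper_force: 0.0
t: 12.28
position: [480.4, -279.9, 99.6]
tool_rot: [-0.003, 0.681, 0.732, -0.0]
force: [-0.8, 0.6, 1.1]
width: 86.7
gripper_force: 0.0
now [ 480.4 -279.9   99.6] yaw 94.1 t 12.28 w 86.7
old axes t [-0.034  0.007  0.626] w [-0.0007 -0.0006  0.0007] | new axes t [-0.032  0.004  0.626]
```

```bash
python3 -m crank '[{"tx":0,"ty":0,"tz":0.3,"wx":0,"wy":0,"wz":0,"claw":87},{"tx":0,"ty":0,"tz":0.55,"wx":0,"wy":0,"wz":0,"claw":87},{"tx":0,"ty":0,"tz":0.61,"wx":0,"wy":0,"wz":0,"claw":87},{"tx":0,"ty":0,"tz":0.61,"wx":0,"wy":0,"wz":0,"claw":87},{"tx":0,"ty":0,"tz":0.61,"wx":0,"wy":0,"wz":0,"claw":50},{"tx":0,"ty":0,"tz":0.61,"wx":0,"wy":0,"wz":0,"claw":50},{"tx":0,"ty":0,"tz":0.61,"wx":0,"wy":0,"wz":0,"claw":50},{"tx":0,"ty":0,"tz":0.61,"wx":0,"wy":0,"wz":0,"claw":50},{"tx":0,"ty":0,"tz":0.61,"wx":0,"wy":0,"wz":0,"claw":50},{"tx":0,"ty":0,"tz":0.61,"wx":0,"wy":0,"wz":0,"claw":50},{"tx":0,"ty":0,"tz":0.61,"wx":0,"wy":0,"wz":0,"claw":50}]'
```

```text
t: 13.25
position: [482.2, -282.7, 41.9]
tool_rot: [0.001, 0.682, 0.732, 0.0]
force: [-0.2, 0.6, 5.1]
width: 58.0
gripper_force: 30.0
```

```bash
python3 -m crank '[{"tx":0,"ty":0,"tz":0,"wx":0,"wy":0,"wz":0,"claw":66},{"tx":0,"ty":0,"tz":0,"wx":0,"wy":0,"wz":0,"claw":66},{"tx":0,"ty":0,"tz":0.03,"wx":0,"wy":0,"wz":0,"claw":66},{"tx":0,"ty":0,"tz":0.06,"wx":0,"wy":0,"wz":0,"claw":66},{"tx":0,"ty":0,"tz":0.06,"wx":0,"wy":0,"wz":0,"claw":66},{"tx":0,"ty":0,"tz":0.06,"wx":0,"wy":0,"wz":0,"claw":66}]'
```

```text
t: 13.75
position: [481.1, -282.1, 33.8]
tool_rot: [-0.001, 0.682, 0.732, -0.0]
force: [0.1, 0.2, -1.1]
width: 65.9
gripper_force: 0.0
```

```bash
python3 -m crank '[{"tx":0,"ty":0,"tz":-0.02,"wx":0,"wy":0,"wz":0,"claw":50},{"tx":0,"ty":0,"tz":-0.02,"wx":0,"wy":0,"wz":0,"claw":50},{"tx":0,"ty":0,"tz":-0.02,"wx":0,"wy":0,"wz":0,"claw":50},{"tx":0,"ty":0,"tz":-0.02,"wx":0,"wy":0,"wz":0,"claw":50},{"tx":0,"ty":0,"tz":-0.02,"wx":0,"wy":0,"wz":0,"claw":50},{"tx":0,"ty":0,"tz":-0.05,"wx":0,"wy":0,"wz":0,"claw":50},{"tx":0,"ty":0,"tz":-0.1,"wx":0,"wy":0,"wz":0,"claw":50},{"tx":0,"ty":0,"tz":-0.2,"wx":0,"wy":0,"wz":0,"claw":50},{"tx":0,"ty":0,"tz":-0.27,"wx":0,"wy":0,"wz":0,"claw":50},{"tx":0,"ty":0,"tz":-0.27,"wx":0,"wy":0,"wz":0,"claw":50}]'
python3 - <<'E'
from h import *
s=ctrl.state(); print(s["position"],s["force"],s["ft_torque"],s["width"])
c=cam("scene"); im=cams.camera("scene")
m=best("scene","dish",proj(c,[[487,-340,70]])[0])
def cost(v):
    ps=[(P+[78,0,-24])@Ro.from_euler('y',v[2]).as_matrix().T@Ro.from_euler('z',-1.503).as_matrix().T+[v[0],v[1],v[3]] for P in M["dish"]]
    r=render(c,ps); return 1-np.minimum(r,m).sum()/np.maximum(r,m).sum()
x0=np.array([481,-287,0,s["position"][2]+19])
r=minimize(cost,x0,method="Nelder-Mead",options=dict(initial_simplex=[x0,x0+[8,0,0,0],x0+[0,8,0,0],x0+[0,0,.2,0],x0+[0,0,0,6]])); print("spout xyz & pitch(+ = handle down)",r.x,r.fun)
E
```

```text
t: 14.58
position: [482.6, -283.0, 64.4]
tool_rot: [0.002, 0.682, 0.732, 0.0]
force: [0.3, -0.0, -1.5]
width: 57.9
gripper_force: 30.0
[ 482.58144434 -283.01902072   64.36054146] [ 0.2700617  -0.0073391  -1.47520399] [0.13525068 0.04764638 0.03907036] 57.85671800033944
spout xyz & pitch(+ = handle down) [ 4.85320141e+02 -2.85861498e+02  1.67275530e-02  8.24261816e+01] 0.32708806290699854
```

```bash
python3 -m crank '[{"tx":0.15,"ty":0.01,"tz":0,"wx":0,"wy":0,"wz":0,"claw":50},{"tx":0.4,"ty":0.03,"tz":0,"wx":0,"wy":0,"wz":0,"claw":50},{"tx":0.7,"ty":0.05,"tz":0,"wx":0,"wy":0,"wz":0,"claw":50},{"tx":1,"ty":0.08,"tz":0,"wx":0,"wy":0,"wz":0,"claw":50}]' && python3 -m crank '[{"tx":0.3,"ty":0.02,"tz":0,"wx":0,"wy":0,"wz":0,"claw":50},{"tx":0.6,"ty":0.05,"tz":0,"wx":0,"wy":0,"wz":0,"claw":50},{"tx":0.9,"ty":0.07,"tz":0,"wx":0,"wy":0,"wz":0,"claw":50}]' && python3 -m crank '[{"tx":0.3,"ty":0.02,"tz":0,"wx":0,"wy":0,"wz":0,"claw":50},{"tx":0.6,"ty":0.05,"tz":0,"wx":0,"wy":0,"wz":0,"claw":50},{"tx":0.85,"ty":0.07,"tz":0,"wx":0,"wy":0,"wz":0,"claw":50},{"tx":0.97,"ty":0.08,"tz":0,"wx":0,"wy":0,"wz":0,"claw":50},{"tx":1,"ty":0.08,"tz":0,"wx":0,"wy":0,"wz":0,"claw":50},{"tx":1,"ty":0.08,"tz":0.1,"wx":0,"wy":0,"wz":0,"claw":50},{"tx":1,"ty":0.08,"tz":0.25,"wx":0,"wy":0,"wz":0,"claw":50},{"tx":1,"ty":0.08,"tz":0.35,"wx":0,"wy":0,"wz":0,"claw":50},{"tx":1,"ty":0.08,"tz":0.45,"wx":0,"wy":0,"wz":0,"claw":50},{"tx":1,"ty":0.08,"tz":0.48,"wx":0,"wy":0,"wz":0,"claw":50},{"tx":1,"ty":0.08,"tz":0.48,"wx":0,"wy":0,"wz":0,"claw":50}]'
```

```text
t: 15.02
position: [481.7, -180.3, 60.9]
tool_rot: [-0.001, 0.682, 0.731, -0.0]
force: [0.7, -0.1, -2.0]
width: 57.6
gripper_force: 30.0
t: 15.27
position: [482.4, -89.5, 61.1]
tool_rot: [-0.0, 0.682, 0.732, 0.0]
force: [-0.0, -0.6, -2.7]
width: 58.0
gripper_force: 30.0
t: 16.18
position: [483.1, 7.9, 12.0]
tool_rot: [-0.001, 0.682, 0.731, -0.001]
force: [-0.6, 0.1, -1.9]
width: 57.9
gripper_force: 30.0
```

```bash
python3 -m crank '[{"tx":0,"ty":0,"tz":0.015,"wx":0,"wy":0,"wz":0,"claw":50},{"tx":0,"ty":0,"tz":0.03,"wx":0,"wy":0,"wz":0,"claw":50},{"tx":0,"ty":0,"tz":0.03,"wx":0,"wy":0,"wz":0,"claw":50}]'
```

```text
t: 16.43
position: [484.3, 8.4, 11.0]
tool_rot: [0.0, 0.682, 0.732, 0.0]
force: [-0.1, -0.4, -1.9]
width: 57.8
gripper_force: 30.0
```

```bash
python3 -m crank '[{"tx":0,"ty":0,"tz":0.01,"wx":0,"wy":0,"wz":0,"claw":50},{"tx":0,"ty":0,"tz":0.02,"wx":0,"wy":0,"wz":0,"claw":50},{"tx":0,"ty":0,"tz":0.02,"wx":0,"wy":0,"wz":0,"claw":50}]'
```

```text
t: 16.68
position: [484.5, 8.6, 9.9]
tool_rot: [0.001, 0.682, 0.732, 0.0]
force: [-2.1, 0.0, 4.8]
width: 58.0
gripper_force: 30.0
```

```bash
python3 -m crank '[{"tx":0,"ty":0,"tz":0,"wx":0,"wy":0,"wz":0,"claw":75},{"tx":0,"ty":0,"tz":0,"wx":0,"wy":0,"wz":0,"claw":75},{"tx":0,"ty":0,"tz":0,"wx":0,"wy":0,"wz":0,"claw":75},{"tx":0,"ty":0,"tz":-0.2,"wx":0,"wy":0,"wz":0,"claw":75},{"tx":0,"ty":0,"tz":-0.6,"wx":0,"wy":0,"wz":0,"claw":75},{"tx":0,"ty":0,"tz":-1,"wx":0,"wy":0,"wz":0,"claw":60},{"tx":0,"ty":0,"tz":-1,"wx":0,"wy":0,"wz":0,"claw":60}]' && python3 -m crank '[{"tx":-0.3,"ty":0.05,"tz":-0.6,"wx":0,"wy":0,"wz":0,"claw":50},{"tx":-0.9,"ty":0.1,"tz":-1,"wx":0,"wy":0,"wz":0,"claw":50},{"tx":-0.9,"ty":0.1,"tz":-1,"wx":0,"wy":0,"wz":0,"claw":50},{"tx":-0.9,"ty":0.1,"tz":-1,"wx":0,"wy":0,"wz":0,"claw":50}]' && python3 -m crank '[{"tx":-1,"ty":0,"tz":0,"wx":0,"wy":0,"wz":0,"claw":50},{"tx":-1,"ty":0,"tz":0,"wx":0,"wy":0,"wz":0,"claw":50},{"tx":-1,"ty":0,"tz":0,"wx":0,"wy":0,"wz":0,"claw":50},{"tx":-1,"ty":0,"tz":0,"wx":0,"wy":0,"wz":0,"claw":50},{"tx":-1,"ty":0,"tz":0,"wx":0,"wy":0,"wz":0,"claw":50}]'
python3 - <<'E'
from h import *
s=ctrl.state(); cw=cam("wrist",s); iw=cams.camera("wrist"); cs=cam("scene"); ims=cams.camera("scene"); ct=cam("top"); imt=cams.camera("top")
for n,c in (("scene",cs),("top",ct),("wrist",cw)):
    for d in cams.regions_of(n,"dish")[:1]:
        x,f=fit("dish",[(c,d["mask"].astype(float))],[488,-72,-1.5],3); print(n,d["p"],d["location"],d["mask"].sum(),x,f)
    print(n,[(np.round(d["location"]),round(d["p"],2),unproj(c,[d["location"]],16)[0].round()) for d in cams.search_frame(n,"bulb0")[:6]])
print(s["position"])
cv2.imwrite("pics/w6.png",np.hstack([cv2.resize(iw,(400,300)),cv2.resize(ims[140:260,200:360],(400,300))])[:,:,::-1])
E
```

```text
t: 17.27
position: [487.8, 8.4, 117.6]
tool_rot: [0.005, 0.682, 0.732, 0.004]
force: [1.5, -1.3, 0.4]
width: 65.1
gripper_force: 0.0
t: 17.6
position: [501.9, -83.9, 213.3]
tool_rot: [0.004, 0.683, 0.731, 0.001]
force: [0.5, 0.5, 0.1]
width: 50.2
gripper_force: 0.0
t: 18.02
position: [507.2, -180.5, 207.5]
tool_rot: [-0.001, 0.682, 0.731, -0.0]
force: [0.1, 0.8, 1.2]
width: 50.3
gripper_force: 0.0
scene 0.85 [261.4, 187.4] 997 [494.24181826 -73.7769796   -1.52065096] 0.1508592123496294
scene []
top 0.59 [262.5, 223.6] 695 [487.62839716 -73.79744403  -1.4834591 ] 0.3804167961326407
top [(array([124., 239.]), 0.53, array([412., 394.,  16.])), (array([137., 150.]), 0.33, array([696., 385.,  16.]))]
wrist 0.96 [246.1, 57.5] 5669 [492.36415542 -75.10840566  -1.49042805] 0.1888139598024614
wrist [(array([258.,  69.]), 0.79, array([505., -54.,  16.])), (array([262.,  84.]), 0.77, array([511., -71.,  16.])), (array([242.,  66.]), 0.77, array([485., -53.,  16.])), (array([236.,  90.]), 0.49, array([480., -80.,  16.])), (array([258.,  48.]), 0.49, array([503., -31.,  16.]))]
[ 507.18746357 -180.50161569  207.53167809]
```

View pics/w6.png

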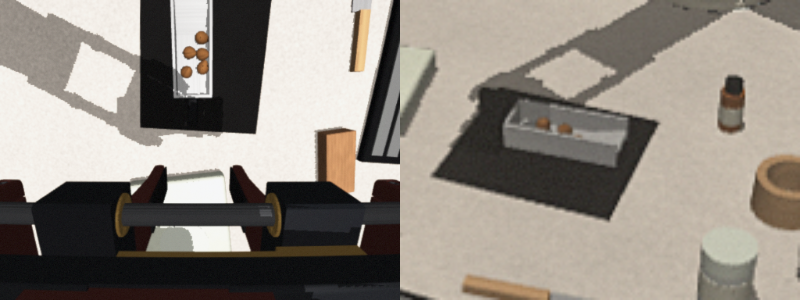

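All five bulblets are in the dish, at left (183–205, 35–73), and the dish sits flat on the mat. I'll refit the trough alone to get the handle pose.

Run:
```python
from h import *
M["dish"]=M["dish"][:1]
s=ctrl.state(); cw=cam("wrist",s); iw=cams.camera("wrist"); cs=cam("scene"); cams.camera("scene")
for n,c in (("wrist",cw),("scene",cs)):
    d=cams.regions_of(n,"dish")[0]; x,f=fit("dish",[(c,d["mask"].astype(float))],[491,-74,-1.5],3)
    h=place(np.array([[68,0,38.]]),x[0],x[1],3,x[2])[0]; print(n,x.round(3),round(f,3),h.round(1))
    if n=="wrist": H,Y=h,x[2]
plan([H[0],H[1],150],np.degrees(Y)+180)
```

```text
wrist [492.404 -74.901  -1.494] 0.242 [ 497.6 -142.7   41. ]
scene [492.916 -76.58   -1.505] 0.21 [ 497.4 -144.4   41. ]
now [ 507.4 -180.1  208.7] yaw 94.1 t 18.67 w 49.9
old axes t [ 0.38  -0.071  0.587] w [ 0.     0.    -0.001] | new axes t [ 0.38  -0.069  0.587]
```

```bash
python3 -m crank '[{"tx":0.377,"ty":-0.07,"tz":0.3,"wx":0,"wy":0,"wz":0,"claw":50},{"tx":0.377,"ty":-0.07,"tz":0.6,"wx":0,"wy":0,"wz":0,"claw":50},{"tx":0.377,"ty":-0.07,"tz":0.9,"wx":0,"wy":0,"wz":0,"claw":50},{"tx":0.377,"ty":-0.07,"tz":0.95,"wx":0,"wy":0,"wz":0,"claw":50},{"tx":0.377,"ty":-0.07,"tz":0.95,"wx":0,"wy":0,"wz":0,"claw":50},{"tx":0.377,"ty":-0.07,"tz":0.95,"wx":0,"wy":0,"wz":0,"claw":50}]' && python3 -m crank '[{"tx":0,"ty":0,"tz":0.3,"wx":0,"wy":0,"wz":0,"claw":50},{"tx":0,"ty":0,"tz":0.6,"wx":0,"wy":0,"wz":0,"claw":50},{"tx":0,"ty":0,"tz":0.85,"wx":0,"wy":0,"wz":0,"claw":50},{"tx":0,"ty":0,"tz":0.9,"wx":0,"wy":0,"wz":0,"claw":50},{"tx":0,"ty":0,"tz":0.9,"wx":0,"wy":0,"wz":0,"claw":50},{"tx":0,"ty":0,"tz":0.9,"wx":0,"wy":0,"wz":0,"claw":50}]'
python3 - <<'E'
from h import *
plan([497.5,-143.3,22],94.2)
E
```

```text
t: 19.17
position: [498.2, -143.5, 115.0]
tool_rot: [0.0, 0.682, 0.732, 0.0]
force: [0.4, -0.1, 0.2]
width: 50.1
gripper_force: 0.0
t: 19.67
position: [499.1, -143.8, 26.3]
tool_rot: [0.001, 0.682, 0.731, 0.001]
force: [0.6, -0.2, -0.3]
width: 50.2
gripper_force: 0.0
now [ 499.1 -143.8   26.3] yaw 94.0 t 19.67 w 50.2
old axes t [ 0.006 -0.016  0.043] w [ 0.0005  0.0002 -0.0005] | new axes t [ 0.006 -0.016  0.043]
```

```bash
python3 -m crank '[{"tx":0.005,"ty":-0.012,"tz":0.03,"wx":0,"wy":0,"wz":0,"claw":50},{"tx":0.005,"ty":-0.012,"tz":0.03,"wx":0,"wy":0,"wz":0,"claw":5},{"tx":0.005,"ty":-0.012,"tz":0.03,"wx":0,"wy":0,"wz":0,"claw":5},{"tx":0.005,"ty":-0.012,"tz":0.03,"wx":0,"wy":0,"wz":0,"claw":5},{"tx":0.005,"ty":-0.012,"tz":0.03,"wx":0,"wy":0,"wz":0,"claw":5},{"tx":0.005,"ty":-0.012,"tz":0.03,"wx":0,"wy":0,"wz":0,"claw":5},{"tx":0.005,"ty":-0.012,"tz":0.03,"wx":0,"wy":0,"wz":0,"claw":5},{"tx":0.005,"ty":-0.012,"tz":0.03,"wx":0,"wy":0,"wz":0,"claw":5},{"tx":0.005,"ty":-0.012,"tz":0.03,"wx":0,"wy":0,"wz":0,"claw":5},{"tx":0.005,"ty":-0.012,"tz":0.03,"wx":0,"wy":0,"wz":0,"claw":5}]' && python3 -m crank '[{"tx":0,"ty":0,"tz":0,"wx":0,"wy":0,"wz":0,"claw":5},{"tx":0,"ty":0,"tz":-0.1,"wx":0,"wy":0,"wz":0,"claw":5},{"tx":0,"ty":0,"tz":-0.3,"wx":0,"wy":0,"wz":0,"claw":5},{"tx":0,"ty":0,"tz":-0.6,"wx":0,"wy":0,"wz":0,"claw":5},{"tx":0,"ty":0,"tz":-0.9,"wx":0,"wy":0,"wz":0,"claw":5}]' && python3 -m crank '[{"tx":0,"ty":0,"tz":-0.3,"wx":0,"wy":0,"wz":0,"claw":5},{"tx":0,"ty":0,"tz":-0.6,"wx":0,"wy":0,"wz":0,"claw":5},{"tx":0,"ty":0,"tz":-0.8,"wx":0,"wy":0,"wz":0,"claw":5},{"tx":0,"ty":0,"tz":-0.95,"wx":0,"wy":0,"wz":0,"claw":5},{"tx":0,"ty":0,"tz":-0.95,"wx":0,"wy":0,"wz":0,"claw":5},{"tx":0,"ty":0,"tz":-0.95,"wx":0,"wy":0,"wz":0,"claw":5}]'
cat >> h.py <<'E'
def dishfit(x,y,z,yaw,pitch=0.,cams_=("scene","top")):
    """fit held dish about the handle grip point: yaw fixed, free handle xyz + pitch (+ = spout down)"""
    for n in cams_:
        c=cam(n); cams.camera(n); L=cams.regions_of(n,"dish")
        L=[d for d in L if np.hypot(*(np.array(d["location"])-proj(c,[place(np.array([[-90.,0,0]]),x,y,z,yaw)[0]])[0]))<45]
        if not L: print(n,"no dish"); continue
        m=L[0]["mask"].astype(float)
        def cost(v):
            ps=[(P-[68,0,38])@Ro.from_euler('y',-v[2]).as_matrix().T@Ro.from_euler('z',yaw).as_matrix().T+[v[0],v[1],z] for P in M["dish"]]
            r=render(c,ps); return 1-np.minimum(r,m).sum()/np.maximum(r,m).sum()
        x0=np.array([x,y,pitch]); r=minimize(cost,x0,method="Nelder-Mead",options=dict(initial_simplex=[x0,x0+[8,0,0],x0+[0,8,0],x0+[0,0,.15]]))
        print(n,"handle xy",r.x[:2].round(1),"pitch deg",np.degrees(r.x[2]).round(1),"cost",round(r.fun,3))
E
python3 - <<'E'
from h import *
s=ctrl.state(); p=s["position"]; print(p,s["qpos"].round(2))
dishfit(p[0],p[1],p[2]+19,-1.5)
E
```

```text
t: 20.5
position: [496.5, -142.7, 20.7]
tool_rot: [-0.0, 0.682, 0.732, 0.0]
force: [-1.1, 0.5, 2.0]
width: 13.5
gripper_force: 30.0
t: 20.92
position: [495.5, -142.5, 110.7]
tool_rot: [-0.001, 0.682, 0.732, -0.001]
force: [1.5, -0.8, -1.3]
width: 13.8
gripper_force: 30.0
t: 21.42
position: [496.8, -142.9, 206.2]
tool_rot: [0.001, 0.682, 0.732, 0.0]
force: [0.4, -0.3, -2.7]
width: 13.8
gripper_force: 30.0
[ 496.78326282 -142.86146418  206.20123099] [-0.35 -0.14  1.48 -0.    1.79 -0.42]
scene handle xy [ 495.1 -142.3] pitch deg 0.6 cost 0.17
top handle xy [ 494.2 -138.7] pitch deg 5.3 cost 0.445
```

```bash
python3 -m crank '[{"tx":0.12,"ty":-0.03,"tz":0,"wx":0,"wy":0,"wz":0,"claw":5},{"tx":0.35,"ty":-0.07,"tz":0,"wx":0,"wy":0,"wz":0,"claw":5},{"tx":0.6,"ty":-0.12,"tz":0,"wx":0,"wy":0,"wz":0,"claw":5},{"tx":0.85,"ty":-0.17,"tz":0,"wx":0,"wy":0,"wz":0,"claw":5}]' && python3 -m crank '[{"tx":0.28,"ty":-0.06,"tz":0,"wx":0,"wy":0,"wz":0,"claw":5},{"tx":0.56,"ty":-0.11,"tz":0,"wx":0,"wy":0,"wz":0,"claw":5},{"tx":0.84,"ty":-0.16,"tz":0,"wx":0,"wy":0,"wz":0,"claw":5}]' && python3 -m crank '[{"tx":0.28,"ty":-0.06,"tz":0,"wx":0,"wy":0,"wz":0,"claw":5},{"tx":0.56,"ty":-0.11,"tz":0,"wx":0,"wy":0,"wz":0,"claw":5},{"tx":0.75,"ty":-0.14,"tz":0,"wx":0,"wy":0,"wz":0,"claw":5}]' && python3 -m crank '[{"tx":0.25,"ty":-0.05,"tz":0,"wx":0,"wy":0,"wz":0,"claw":5},{"tx":0.45,"ty":-0.09,"tz":0,"wx":0,"wy":0,"wz":0,"claw":5},{"tx":0.6,"ty":-0.12,"tz":0,"wx":0,"wy":0,"wz":0,"claw":5},{"tx":0.68,"ty":-0.13,"tz":0,"wx":0,"wy":0,"wz":0,"claw":5},{"tx":0.68,"ty":-0.13,"tz":0,"wx":0,"wy":0,"wz":0,"claw":5},{"tx":0.68,"ty":-0.13,"tz":0,"wx":0,"wy":0,"wz":0,"claw":5}]'
python3 - <<'E'
from h import *
s=ctrl.state(); p=s["position"]; print(p,s["qpos"].round(2))
dishfit(p[0],p[1],p[2]+19,-1.5)
iw=cams.camera("wrist"); cv2.imwrite("pics/w7.png",iw[:,:,::-1])
R=rot(s["tool_rot"]); 
print([(np.round(d["location"]),round(d["p"],2)) for d in cams.search_frame("wrist","bulb0")[:6]])
print("lip",p+R@[163,0,-19+22.])
E
```

```text
t: 21.95
position: [472.6, -57.7, 204.6]
tool_rot: [-0.001, 0.682, 0.731, -0.0]
force: [-0.5, 0.7, -1.6]
width: 13.6
gripper_force: 30.0
t: 22.2
position: [450.4, 25.3, 204.9]
tool_rot: [-0.001, 0.682, 0.732, -0.0]
force: [1.2, 0.5, -3.4]
width: 13.7
gripper_force: 30.0
t: 22.45
position: [430.7, 99.9, 205.1]
tool_rot: [-0.001, 0.681, 0.732, -0.0]
force: [-0.2, -0.4, -2.6]
width: 14.2
gripper_force: 30.0
t: 22.95
position: [414.3, 164.3, 205.2]
tool_rot: [-0.0, 0.681, 0.732, -0.0]
force: [-0.2, -0.4, -1.6]
width: 13.6
gripper_force: 30.0
[414.29896991 164.27570002 205.22111045] [ 0.3  -0.33  1.65 -0.    1.82  0.23]
scene handle xy [412.6 166.3] pitch deg -0.6 cost 0.197
top handle xy [410.  244.8] pitch deg 47.0 cost 0.716
[(array([286., 122.]), 0.93), (array([247., 109.]), 0.86), (array([279.,  40.]), 0.79), (array([267., 162.]), 0.62), (array([282.,  80.]), 0.6)]
lip [402.6502849  326.8572031  202.12870095]
```

```bash
python3 -m crank '[{"tx":0.004,"ty":0,"tz":-0.02,"wx":0,"wy":-0.006,"wz":0,"claw":5},{"tx":0.01,"ty":0,"tz":-0.04,"wx":0,"wy":-0.014,"wz":0,"claw":5},{"tx":0.02,"ty":0,"tz":-0.06,"wx":0,"wy":-0.022,"wz":0,"claw":5},{"tx":0.035,"ty":0,"tz":-0.08,"wx":0,"wy":-0.03,"wz":0,"claw":5},{"tx":0.042,"ty":0,"tz":-0.088,"wx":0,"wy":-0.0333,"wz":0,"claw":5},{"tx":0.042,"ty":0,"tz":-0.088,"wx":0,"wy":-0.0333,"wz":0,"claw":5}]' && python3 -m crank '[{"tx":0.003,"ty":0,"tz":-0.057,"wx":0,"wy":-0.0056,"wz":0,"claw":5},{"tx":0.005,"ty":0,"tz":-0.085,"wx":0,"wy":-0.0083,"wz":0,"claw":5},{"tx":0.007,"ty":0,"tz":-0.113,"wx":0,"wy":-0.0111,"wz":0,"claw":5},{"tx":0.009,"ty":0,"tz":-0.142,"wx":0,"wy":-0.0139,"wz":0,"claw":5},{"tx":0.012,"ty":0,"tz":-0.17,"wx":0,"wy":-0.0167,"wz":0,"claw":5},{"tx":0.015,"ty":0,"tz":-0.198,"wx":0,"wy":-0.0194,"wz":0,"claw":5},{"tx":0.02,"ty":0,"tz":-0.226,"wx":0,"wy":-0.0222,"wz":0,"claw":5},{"tx":0.025,"ty":0,"tz":-0.255,"wx":0,"wy":-0.025,"wz":0,"claw":5},{"tx":0.03,"ty":0,"tz":-0.283,"wx":0,"wy":-0.0278,"wz":0,"claw":5},{"tx":0.03,"ty":0,"tz":-0.283,"wx":0,"wy":-0.0278,"wz":0,"claw":5},{"tx":0.03,"ty":0,"tz":-0.283,"wx":0,"wy":-0.0278,"wz":0,"claw":5}]'
cat > look.py <<'E'
from h import *
import sys
s=ctrl.state(); p=s["position"]; R=rot(s["tool_rot"])
print("lip",(p+R@[163,0,3.]).round(1),"tilt",np.degrees(np.arccos(-R[2,2])).round(1),s["qpos"].round(2),"t",s["t"])
c=cam("wrist",s); iw=cams.camera("wrist"); cv2.imwrite(f"pics/{sys.argv[1]}.png",iw[:,:,::-1])
tr=np.array([[x,y,-19+38-14.] for x,y in((23,25),(163,25),(163,-25),(23,-25))])@R.T+p
print("trough px",proj(c,tr).round().tolist(),"funnel c px",proj(c,[[404,352,140]])[0].round())
for d in cams.search_frame("wrist","bulb0")[:7]: print(np.round(d["location"]),round(d["p"],2))
E
python3 look.py w8
```

```text
t: 23.75
position: [414.3, 169.1, 214.1]
tool_rot: [0.076, 0.677, 0.728, -0.072]
force: [-0.1, 0.6, -2.6]
width: 13.5
gripper_force: 30.0
t: 24.67
position: [413.8, 177.7, 241.4]
tool_rot: [0.14, 0.669, 0.718, -0.13]
force: [0.2, -0.3, -3.1]
width: 14.0
gripper_force: 30.0
lip [403.  327.3 177.6] tilt 22.0 [ 0.58 -0.16  1.48 -0.36  1.98  0.39] t 24.6667
trough px [[292.0, 191.0], [300.0, -71.0], [204.0, -71.0], [212.0, 191.0]] funnel c px [ 257. -116.]
[320. 210.] 0.63
```

```bash
python3 -m crank '[{"tx":0.003,"ty":0,"tz":-0.057,"wx":0,"wy":-0.0056,"wz":0,"claw":5},{"tx":0.007,"ty":0,"tz":-0.113,"wx":0,"wy":-0.0111,"wz":0,"claw":5},{"tx":0.012,"ty":0,"tz":-0.17,"wx":0,"wy":-0.0167,"wz":0,"claw":5},{"tx":0.02,"ty":0,"tz":-0.226,"wx":0,"wy":-0.0222,"wz":0,"claw":5},{"tx":0.03,"ty":0,"tz":-0.283,"wx":0,"wy":-0.0278,"wz":0,"claw":5},{"tx":0.03,"ty":0,"tz":-0.283,"wx":0,"wy":-0.0278,"wz":0,"claw":5},{"tx":0.03,"ty":0,"tz":-0.283,"wx":0,"wy":-0.0278,"wz":0,"claw":5},{"tx":0.03,"ty":0,"tz":-0.283,"wx":0,"wy":-0.0278,"wz":0,"claw":5}]'
cat >> look.py <<'E'
def brown(im):
    h=cv2.cvtColor(im,cv2.COLOR_RGB2HSV); return ((h[...,0]<16)&(h[...,1]>100)&(h[...,2]>50)).astype(np.uint8)
n,l,st,ce=cv2.connectedComponentsWithStats(brown(iw)); print("wrist brown",[(st[i,4],ce[i].round().tolist()) for i in range(1,n) if st[i,4]>25])
for cn in ("scene","top"):
    c=cam(cn); im=cams.camera(cn); cv2.imwrite(f"pics/{sys.argv[1]}_{cn}.png",im[:,:,::-1])
    for nm,P in (("jar",M["jar"][0]+[404,352,0]),("cone",np.r_[circ(65,152),circ(35,95)]+[404,352,0]),("trough",(box(23,163,-25,25,-13,15))@R.T+p)):
        m=np.zeros((384,512),np.uint8); cv2.fillConvexPoly(m,cv2.convexHull(proj(c,P).astype(np.float32)).astype(int),1); b=brown(im)*m
        print(cn,nm,"brown px",b.sum(),np.argwhere(b).mean(0).round() if b.any() else "")
    print([(np.round(d["location"]).tolist(),round(d["p"],2)) for d in cams.search_frame(cn,"bulb0")[:6]])
E
python3 look.py w9
```

```text
t: 25.43
position: [412.8, 190.4, 266.5]
tool_rot: [0.201, 0.655, 0.703, -0.188]
force: [0.6, -0.1, -1.3]
width: 13.8
gripper_force: 30.0
lip [403.2 326.8 177.7] tilt 31.9 [ 0.69 -0.05  1.39 -0.52  2.09  0.43] t 25.4333
trough px [[292.0, 191.0], [300.0, -71.0], [204.0, -71.0], [212.0, 191.0]] funnel c px [ 256. -135.]
wrist brown [(np.int32(457), [333.0, 11.0]), (np.int32(696), [346.0, 59.0]), (np.int32(125), [422.0, 184.0]), (np.int32(558), [386.0, 241.0]), (np.int32(29), [7.0, 231.0]), (np.int32(26), [499.0, 231.0])]
scene jar brown px 0 
scene cone brown px 0 
scene trough brown px 4 [120. 368.]
[]
top jar brown px 85 [237. 136.]
top cone brown px 139 [233. 139.]
top trough brown px 159 [233. 145.]
[([136.0, 151.0], 0.54)]
```

```bash
python3 -m crank '[{"tx":0.003,"ty":0,"tz":-0.057,"wx":0,"wy":-0.0056,"wz":0,"claw":5},{"tx":0.007,"ty":0,"tz":-0.113,"wx":0,"wy":-0.0111,"wz":0,"claw":5},{"tx":0.012,"ty":0,"tz":-0.17,"wx":0,"wy":-0.0167,"wz":0,"claw":5},{"tx":0.02,"ty":0,"tz":-0.226,"wx":0,"wy":-0.0222,"wz":0,"claw":5},{"tx":0.03,"ty":0,"tz":-0.283,"wx":0,"wy":-0.0278,"wz":0,"claw":5},{"tx":0.041,"ty":0,"tz":-0.339,"wx":0,"wy":-0.0333,"wz":0,"claw":5},{"tx":0.041,"ty":0,"tz":-0.339,"wx":0,"wy":-0.0333,"wz":0,"claw":5},{"tx":0.041,"ty":0,"tz":-0.339,"wx":0,"wy":-0.0333,"wz":0,"claw":5},{"tx":0.041,"ty":0,"tz":-0.339,"wx":0,"wy":-0.0333,"wz":0,"claw":5},{"tx":0.041,"ty":0,"tz":-0.339,"wx":0,"wy":-0.0333,"wz":0,"claw":5}]'; python3 look.py w10
python3 - <<'E'
import cv2,numpy as np
a=cv2.resize(cv2.imread("pics/w10.png"),(400,300)); b=cv2.resize(cv2.imread("pics/w10_scene.png")[100:250,320:480],(400,375))
t=cv2.resize(cv2.imread("pics/w10_top.png")[180:280,80:220],(400,286),interpolation=cv2.INTER_CUBIC)
cv2.imwrite("pics/comp.png",np.vstack([np.hstack([a,b[:300]]),np.hstack([t[:,:],cv2.resize(cv2.imread("pics/w8.png"),(400,286))])]))
E
```

```text
t: 26.57
position: [411.4, 211.6, 293.4]
tool_rot: [0.274, 0.633, 0.678, -0.255]
force: [-0.1, -0.8, -1.4]
width: 13.8
gripper_force: 30.0
lip [403.4 326.7 178.2] tilt 43.9 [ 0.8   0.09  1.28 -0.7   2.21  0.43] t 26.5667
trough px [[292.0, 190.0], [300.0, -71.0], [204.0, -71.0], [212.0, 190.0]] funnel c px [ 256. -157.]
[432. 122.] 0.67
[282. 225.] 0.44
wrist brown [(np.int32(827), [344.0, 24.0]), (np.int32(119), [417.0, 142.0]), (np.int32(678), [375.0, 197.0]), (np.int32(31), [500.0, 231.0]), (np.int32(329), [42.0, 251.0]), (np.int32(663), [244.0, 306.0])]
scene jar brown px 0 
scene cone brown px 0 
scene trough brown px 11 [116. 376.]
[([146.0, 137.0], 0.55)]
top jar brown px 60 [236. 123.]
top cone brown px 315 [230. 120.]
top trough brown px 113 [230. 151.]
[]
```

View pics/comp.png

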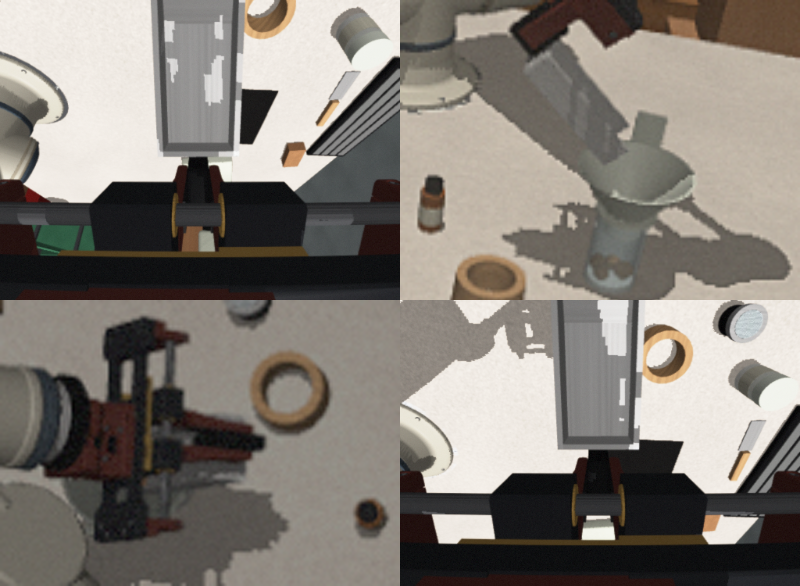

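The last picture shows the trough empty in view, brown bulblets at the bottom of the jar at (605,270), and the funnel still seated. I'll check numerically that none is left on the ramp or in the neck.

```bash
python3 -m crank '[{"tx":0.003,"ty":0,"tz":-0.057,"wx":0,"wy":-0.0056,"wz":0,"claw":5},{"tx":0.007,"ty":0,"tz":-0.113,"wx":0,"wy":-0.0111,"wz":0,"claw":5},{"tx":0.012,"ty":0,"tz":-0.17,"wx":0,"wy":-0.0167,"wz":0,"claw":5},{"tx":0.012,"ty":0,"tz":-0.17,"wx":0,"wy":-0.0167,"wz":0,"claw":5},{"tx":0.012,"ty":0,"tz":-0.17,"wx":0,"wy":-0.0167,"wz":0,"claw":5}]';python3 - <<'E'
from h import *
c=cam("scene"); im=cams.camera("scene"); cv2.imwrite("pics/x11.png",im[:,:,::-1])
m=best("scene","jar",proj(c,[[404,352,40]])[0]); print(None if m is None else m.sum())
hull=proj(c,M["jar"][0]+[404,352,0]); u0,v0=hull.min(0).astype(int); u1,v1=hull.max(0).astype(int); print(u0,u1,v0,v1)
sub=im[v0-2:v1+3,u0-2:u1+3].astype(int)
print("R-B (row label)"); 
for i,r in enumerate(sub): print(v0-2+i,' '.join('%3d'%(p[0]-p[2]) for p in r))
# expected single-bulb px size
print(np.ptp(proj(c,circ(9.5,15)+[404,352,0]),axis=0))
E
```

```text
t: 27.28
position: [410.4, 225.0, 304.0]
tool_rot: [0.309, 0.618, 0.663, -0.288]
force: [0.4, 0.5, -1.3]
width: 13.7
gripper_force: 30.0
481.0
391 419 178 217
R-B (row label)
176  26  27  23  23  23  26  23  25  17   8   7  14  13  11  13  11  12  11  11  10   7  10  11   9  10   8  11  10  11  10  11   9   8
177  26  24  23  25  25  24  26  27  24   6   3   6  11  12  15  14  13  12  11   9  12   9   9  10   9  10   9  17   9   6  10  10  10
178  23  27  26  25  23  26  27  25  24  18   7   4   7   9   5  12  14  14  15  12  10  10  12  16  17  16  13  11   9   8  10   9   7
179  28  23  25  25  23  24  25  25  25  25  14   5   9   9   4   6   7   8  11  15  16  15   8  16  15  14  14  15   7  11   7  12   8
180  24  25  26  24  27  26  24  24  25  24  12   9   7   5   5   8   8   6   3   9   9  12  14  13  15  14  16  14  11  11   8  11  10
181  24  25  24  23  23  25  27  22  22  16   8   8   6   9  11   6   9   7   7   8   8   7   8   5   5   9  10   9  14  13  15  14  14
182  23  24  23  24  26  24  20  15  22   9   8   8  10   7   7  10  11   7   6   8   7   9  10  10   9   7  
[... 4382 characters left out ...]
  26  27  26  24  23  22  14  14  12   7   3   4   2   2   3   2   4  -2   5   3   4   4   4   8  14  12  16  17  11  11  12  12  15
216  24  24  28  25  26  26  23  20  14  12  11   7   5   4   3   2   2   2   5   4   3   6   9  14  16  13  14  15  14  14  15  12  14
217  25  25  28  25  27  24  28  28  25  21  14  10  10  11  10  10   7   7   7   7  11  13  14  14  17  15  14  14  13  14  15  13  13
218  25  24  27  28  25  23  24  24  29  27  22  20  16  14  13  14  10  15  13  11  15  15  12  13  15  13  13  12  14   9  15  10  14
219  26  26  26  27  26  23  26  26  26  26  27  25  20  27  19   9  14  15  14  14  13  11  13  15  10  14  12  11  14  16  11  15  13
[6.49506817 4.00304894]
```

The jar shows five brown lobes in a ring on its floor: three at the back around row 203 and two at the front around row 209. I'll bring the dish back to the mat.

```bash
python3 -m crank '[{"tx":-0.1,"ty":0,"tz":0.1,"wx":0,"wy":0.015,"wz":0,"claw":5},{"tx":-0.3,"ty":0,"tz":0.35,"wx":0,"wy":0.03,"wz":0,"claw":5},{"tx":-0.32,"ty":0,"tz":0.38,"wx":0,"wy":0.05,"wz":0,"claw":5},{"tx":-0.32,"ty":0,"tz":0.38,"wx":0,"wy":0.07,"wz":0,"claw":5},{"tx":-0.32,"ty":0,"tz":0.38,"wx":0,"wy":0.09,"wz":0,"claw":5},{"tx":-0.32,"ty":0,"tz":0.38,"wx":0,"wy":0.11,"wz":0,"claw":5},{"tx":-0.32,"ty":0,"tz":0.38,"wx":0,"wy":0.13,"wz":0,"claw":5},{"tx":-0.32,"ty":0,"tz":0.38,"wx":0,"wy":0.1385,"wz":0,"claw":5},{"tx":-0.32,"ty":0,"tz":0.38,"wx":0,"wy":0.1385,"wz":0,"claw":5},{"tx":-0.32,"ty":0,"tz":0.38,"wx":0,"wy":0.1385,"wz":0,"claw":5}]'
python3 - <<'E'
from h import *
plan([496.5,-142.7,30],94.1)
E
```

```text
t: 28.22
position: [413.9, 173.7, 305.3]
tool_rot: [0.002, 0.683, 0.731, -0.001]
force: [0.9, -0.5, -0.8]
width: 13.6
gripper_force: 30.0
now [413.9 173.7 305.3] yaw 93.9 t 28.22 w 13.6
old axes t [-3.201  0.607  2.766] w [ 0.0002  0.0006 -0.0007] | new axes t [-3.214  0.598  2.753]
```

```bash
python3 -m crank '[{"tx":-0.3,"ty":0.06,"tz":0.15,"wx":0,"wy":0,"wz":0,"claw":5},{"tx":-0.6,"ty":0.11,"tz":0.35,"wx":0,"wy":0,"wz":0,"claw":5},{"tx":-0.8,"ty":0.15,"tz":0.5,"wx":0,"wy":0,"wz":0,"claw":5}]' && python3 -m crank '[{"tx":-0.3,"ty":0.06,"tz":0.15,"wx":0,"wy":0,"wz":0,"claw":5},{"tx":-0.6,"ty":0.11,"tz":0.35,"wx":0,"wy":0,"wz":0,"claw":5},{"tx":-0.8,"ty":0.15,"tz":0.5,"wx":0,"wy":0,"wz":0,"claw":5}]' && python3 -m crank '[{"tx":-0.3,"ty":0.06,"tz":0.15,"wx":0,"wy":0,"wz":0,"claw":5},{"tx":-0.6,"ty":0.11,"tz":0.35,"wx":0,"wy":0,"wz":0,"claw":5},{"tx":-0.8,"ty":0.15,"tz":0.6,"wx":0,"wy":0,"wz":0,"claw":5}]' && python3 -m crank '[{"tx":-0.3,"ty":0.06,"tz":0.15,"wx":0,"wy":0,"wz":0,"claw":5},{"tx":-0.6,"ty":0.11,"tz":0.35,"wx":0,"wy":0,"wz":0,"claw":5},{"tx":-0.8,"ty":0.15,"tz":0.55,"wx":0,"wy":0,"wz":0,"claw":5},{"tx":-0.8,"ty":0.15,"tz":0.6,"wx":0,"wy":0,"wz":0,"claw":5},{"tx":-0.8,"ty":0.15,"tz":0.6,"wx":0,"wy":0,"wz":0,"claw":5},{"tx":-0.8,"ty":0.15,"tz":0.6,"wx":0,"wy":0,"wz":0,"claw":5},{"tx":-0.8,"ty":0.15,"tz":0.6,"wx":0,"wy":0,"wz":0,"claw":5}]'
python3 - <<'E'
from h import *
plan([496.5,-142.7,22],94.1)
s=ctrl.state(); p=s["position"]; print(s["force"],s["ft_torque"]); dishfit(p[0],p[1],p[2]+19,-1.5,0,("scene",))
E
```

```text
t: 28.47
position: [434.5, 95.2, 253.3]
tool_rot: [0.002, 0.681, 0.732, -0.002]
force: [0.5, -0.3, -2.5]
width: 13.9
gripper_force: 30.0
t: 28.72
position: [455.0, 15.9, 202.9]
tool_rot: [0.001, 0.681, 0.732, -0.003]
force: [0.1, 0.3, -1.6]
width: 14.1
gripper_force: 30.0
t: 28.97
position: [476.5, -63.1, 145.0]
tool_rot: [0.002, 0.681, 0.732, -0.002]
force: [0.0, -0.3, -2.0]
width: 13.8
gripper_force: 30.0
t: 29.55
position: [497.0, -139.2, 86.6]
tool_rot: [0.002, 0.681, 0.732, -0.001]
force: [0.1, 0.5, -1.1]
width: 13.7
gripper_force: 30.0
now [ 497.  -139.2   86.6] yaw 94.2 t 29.55 w 13.7
old axes t [-0.032 -0.008  0.646] w [0.0001 0.0005 0.0002] | new axes t [-0.035 -0.007  0.646]
[ 0.13916483  0.46006622 -1.0798717 ] [-0.14938018  0.04952609 -0.02615526]
scene handle xy [ 496.4 -137.3] pitch deg 0.6 cost 0.206
```

```bash
python3 -m crank '[{"tx":0,"ty":0,"tz":0.2,"wx":0,"wy":0,"wz":0,"claw":5},{"tx":0,"ty":0,"tz":0.4,"wx":0,"wy":0,"wz":0,"claw":5},{"tx":0,"ty":0,"tz":0.55,"wx":0,"wy":0,"wz":0,"claw":5},{"tx":0,"ty":0,"tz":0.61,"wx":0,"wy":0,"wz":0,"claw":5},{"tx":0,"ty":0,"tz":0.64,"wx":0,"wy":0,"wz":0,"claw":5},{"tx":0,"ty":0,"tz":0.64,"wx":0,"wy":0,"wz":0,"claw":5},{"tx":0,"ty":0,"tz":0.64,"wx":0,"wy":0,"wz":0,"claw":5}]'
```

```text
t: 30.23
position: [497.1, -140.6, 22.9]
tool_rot: [0.002, 0.682, 0.732, -0.0]
force: [-0.1, -0.5, -1.4]
width: 13.7
gripper_force: 30.0
```

```bash
python3 -m crank '[{"tx":0,"ty":0,"tz":0.01,"wx":0,"wy":0,"wz":0,"claw":5},{"tx":0,"ty":0,"tz":0.02,"wx":0,"wy":0,"wz":0,"claw":5},{"tx":0,"ty":0,"tz":0.02,"wx":0,"wy":0,"wz":0,"claw":5}]'
```

```text
t: 30.48
position: [497.2, -141.0, 20.9]
tool_rot: [0.002, 0.682, 0.732, -0.0]
force: [0.4, -1.1, 1.7]
width: 14.1
gripper_force: 30.0
```

Contact is made, so I'll release and rise clear. Then I'll verify.

```bash
python3 -m crank '[{"tx":0,"ty":0,"tz":0,"wx":0,"wy":0,"wz":0,"claw":45},{"tx":0,"ty":0,"tz":0,"wx":0,"wy":0,"wz":0,"claw":45},{"tx":0,"ty":0,"tz":0,"wx":0,"wy":0,"wz":0,"claw":45},{"tx":0,"ty":0,"tz":0,"wx":0,"wy":0,"wz":0,"claw":45},{"tx":0,"ty":0,"tz":0,"wx":0,"wy":0,"wz":0,"claw":45},{"tx":0,"ty":0,"tz":-0.3,"wx":0,"wy":0,"wz":0,"claw":45},{"tx":0,"ty":0,"tz":-0.7,"wx":0,"wy":0,"wz":0,"claw":45},{"tx":0,"ty":0,"tz":-1,"wx":0,"wy":0,"wz":0,"claw":45},{"tx":0,"ty":0,"tz":-1,"wx":0,"wy":0,"wz":0,"claw":45}]' && python3 -m crank '[{"tx":-0.4,"ty":0,"tz":-0.8,"wx":0,"wy":0,"wz":0,"claw":45},{"tx":-0.4,"ty":0,"tz":-0.8,"wx":0,"wy":0,"wz":0,"claw":45},{"tx":-0.4,"ty":0,"tz":-0.8,"wx":0,"wy":0,"wz":0,"claw":45},{"tx":-0.4,"ty":0,"tz":-0.8,"wx":0,"wy":0,"wz":0,"claw":45}]'
python3 - <<'E'
from h import *
s=ctrl.state(); cw=cam("wrist",s); cams.camera("wrist"); cs=cam("scene"); ims=cams.camera("scene"); ct=cam("top"); imt=cams.camera("top")
P=M["dish"]; M["dish"]=P[:1]
for n,c in (("wrist",cw),("scene",cs)):
    for d in cams.regions_of(n,"dish")[:1]: print(n,"dish",fit("dish",[(c,d["mask"].astype(float))],[492,-74,-1.5],3))
    print(n,"bulbs",[(np.round(d["location"]).tolist(),round(d["p"],2)) for d in cams.search_frame(n,"bulb0")[:6]])
for n,c in (("scene",cs),("top",ct)):
    m=best(n,"funnel",proj(c,[[404,352,130]])[0])
    if m is not None: print(n,"funnel",fit("funnel",[(c,m)],[404,352,-.09],70))
print("top bulbs",[(np.round(d["location"]).tolist(),round(d["p"],2)) for d in cams.search_frame("top","bulb0")[:6]], "neck px",proj(ct,[[404,352,90]]))
b=proj(ct,[[404,352,95]])[0].astype(int); sub=imt[b[1]-9:b[1]+10,b[0]-9:b[0]+10].astype(int); print((sub[...,0]-sub[...,2]))
E
```

```text
t: 31.23
position: [499.3, -141.4, 127.4]
tool_rot: [0.006, 0.682, 0.732, 0.002]
force: [1.3, -0.3, 1.6]
width: 45.1
gripper_force: 0.0
t: 31.57
position: [500.3, -181.5, 202.7]
tool_rot: [0.004, 0.682, 0.731, 0.0]
force: [-0.3, -0.4, 0.3]
width: 45.3
gripper_force: 0.0
wrist dish (array([493.80425914, -73.70296697,  -1.49530178]), np.float64(0.07685307467160618))
wrist bulbs []
scene dish (array([494.77205382, -75.1236506 ,  -1.50539828]), np.float64(0.18533014964251304))
scene bulbs []
scene funnel (array([ 3.98105412e+02,  3.58111125e+02, -4.59310904e-02]), np.float64(0.10452956180699124))
top funnel (array([ 4.02139116e+02,  3.53938260e+02, -7.26220047e-02]), np.float64(0.08758475485110728))
top bulbs [([207.0, 253.0], 0.57)] neck px [[130.708117  239.6986471]]
[[ 4  6  6  8  5  6  6  5  5  5  6  8  6  7  5  5  6  5  6]
 [ 5  5  7  4  5  3  6  5  6  6  6  7  6  5  8  5  6  6  3]
 [ 6  6  6  6  4  6  5  4  6  4  5  6  6  3  4  7  8  7  4]
 [ 4  7  4  6  6  6  6  5  6  5  8  4  5  3  6  4  6  6  7]
 [ 7  6  4  6  6  5  6  6  5  4  5  4  3  5  7  4  6  6  5]
 [ 7  6  6  5  4  3  4  3  0  2  4  8  6  5  6  4  7  5  6]
 [ 4  7  4  7  1  3  2  0  0  1  7 16 17  9  8  5  6  3  5]
 [ 6  5  6  5  3  4  3  3  2 12 23 32 30 28  9  5  5  6  5]
 [ 3  6  5  3  3  3  1  4  8 28 32 29 30 29 12 10  6  6  7]
 [ 6  6  5  2  4  1  0  2 15 40 29 35 45 34 13  7  7  5  4]
 [ 5  5  5  5  3  2  3  3 16 31 36 40 42 29 12  8  5  5  5]
 [ 6  6  8  2  0  2  2  4 13 28 31 30 30 25 21  8  6  5  4]
 [ 5  5  6  4  5  0  0  3 32 45 43 38 31 33 25  7  4  5  6]
 [ 5  5  3  5  3  1  1 16 43 52 50 44 35 32 17  5  5  6  6]
 [ 7  5  6  5  3  4  4 19 49 51 48 47 34 20  9  8  4  7  6]
 [ 5  6  7  7  5  3  1 11 42 46 42 34 17 10  6  5  7  6  7]
 [ 5  6  4  5  4  4  5  4 12 20 21 11  6  5  5  6  5  5  6]
 [ 7  7  5  6  5  6  6  7  5 10  8  6  5  6  7  6  6  7  6]
 [ 7  5  7  7  6  7  6  6  5  5  5  6  6  4  6  5  6  5  7]]
```

Run:
```python
from h import *
from scipy.optimize import differential_evolution
cs=cam("scene"); ct=cam("top")
im=cams.camera("scene").astype(int); D=im[...,0]-im[...,2]
win=np.zeros((384,512),bool); hl=cv2.convexHull(proj(cs,np.r_[circ(26,6),circ(26,65)]+[404,352,0]).astype(np.float32)).astype(int)
w=np.zeros((384,512),np.uint8); cv2.fillConvexPoly(w,hl,1); m=((D>7)&(w>0)).astype(float); m[:199]=0
print("mask px",m.sum())
f=192/np.tan(np.radians(48.908/2))
def ren(P):
    S=4; r=np.zeros((384*S,512*S),np.uint8); dep=(P@cs[2].T+cs[3])[:,2]
    for q,d in zip(proj(cs,P)*S,dep): cv2.circle(r,tuple(np.round(q).astype(int)),int(round(9.7*f/d*S)),255,-1)
    return cv2.resize(r,(512,384),interpolation=cv2.INTER_AREA)/255.
def cost(v,n):
    a=v[:n];rr=v[n:2*n]; P=np.c_[403+v[-2]+rr*np.cos(a),352+v[-1]+rr*np.sin(a),np.full(n,15.5)]
    r=ren(P); d=np.linalg.norm(P[:,None]-P[None],axis=2)[np.triu_indices(n,1)]
    return 1-np.minimum(r,m).sum()/np.maximum(r,m).sum()+.03*np.clip(18.5-d,0,None).sum()
for n in (3,4,5):
    R=differential_evolution(cost,[(0,6.283)]*n+[(0,17)]*n+[(-5,5)]*2,args=(n,),maxiter=60,popsize=8,seed=1); print(n,R.fun)
    v=R.x; P=np.c_[403+v[-2]+v[n:2*n]*np.cos(v[:n]),352+v[-1]+v[n:2*n]*np.sin(v[:n]),np.full(n,15.5)]; print("top px",(proj(ct,P)-proj(ct,[[404,352,95]])[0]+9).round(1).tolist(),v[-2:])
```

```text
mask px 127.0
3 0.2914865967542083
top px [[9.6, 12.5], [19.0, 12.0], [14.1, 16.5]] [0.19826973 3.12497672]
4 0.20544965367221923
top px [[10.4, 11.6], [18.6, 8.6], [14.1, 16.4], [19.9, 14.6]] [0.2902397  1.73903499]
5 0.5959261361818887
top px [[13.9, 16.4], [16.1, 6.8], [19.5, 10.6], [10.6, 10.8], [19.5, 14.9]] [2.91855131 1.96674827]
```

```bash
python3 -m crank '[{"tx":0,"ty":0,"tz":-0.5,"wx":0,"wy":0,"wz":0,"claw":45},{"tx":0.94,"ty":-0.118,"tz":-0.5,"wx":0,"wy":0,"wz":0,"claw":45},{"tx":0.94,"ty":-0.118,"tz":-0.5,"wx":0,"wy":0,"wz":0,"claw":45},{"tx":0.94,"ty":-0.118,"tz":-0.5,"wx":0,"wy":0,"wz":0,"claw":45}]' && python3 -m crank '[{"tx":0.94,"ty":-0.118,"tz":0,"wx":0,"wy":0,"wz":0,"claw":45},{"tx":0.94,"ty":-0.118,"tz":0,"wx":0,"wy":0,"wz":0,"claw":45},{"tx":0.94,"ty":-0.118,"tz":0,"wx":0,"wy":0,"wz":0,"claw":45}]' && python3 -m crank '[{"tx":0.94,"ty":-0.118,"tz":0,"wx":0,"wy":0,"wz":0,"claw":45},{"tx":0.94,"ty":-0.118,"tz":0,"wx":0,"wy":0,"wz":0,"claw":45},{"tx":0.94,"ty":-0.118,"tz":0,"wx":0,"wy":0,"wz":0,"claw":45}]' && python3 -m crank '[{"tx":0.94,"ty":-0.118,"tz":0,"wx":0,"wy":0,"wz":0,"claw":45},{"tx":0.94,"ty":-0.118,"tz":0,"wx":0,"wy":0,"wz":0,"claw":45},{"tx":0.94,"ty":-0.118,"tz":0,"wx":0,"wy":0,"wz":0,"claw":45}]' && python3 -m crank '[{"tx":0.94,"ty":-0.118,"tz":0,"wx":0,"wy":0,"wz":0,"claw":45},{"tx":0.94,"ty":-0.118,"tz":0,"wx":0,"wy":0,"wz":0,"claw":45},{"tx":0.94,"ty":-0.118,"tz":0,"wx":0,"wy":0,"wz":0,"claw":45},{"tx":0.94,"ty":-0.118,"tz":0,"wx":0,"wy":0,"wz":0,"claw":45},{"tx":0.94,"ty":-0.118,"tz":0,"wx":0,"wy":0,"wz":0,"claw":45},{"tx":0.94,"ty":-0.118,"tz":0,"wx":0,"wy":0,"wz":0,"claw":45}]' | tail -6
python3 - <<'E'
from h import *
s=ctrl.state(); c=cam("wrist",s); im=cams.camera("wrist"); cv2.imwrite("pics/w12.png",im[:,:,::-1]); print(s["position"])
L=cams.search_frame("wrist","bulb0")[:8]
for d in L: print(np.round(d["location"]),round(d["p"],2),unproj(c,[d["location"]],15)[0].round())
for nm,z in (("neck top",95),("neck low",70),("floor",15)): print(nm,proj(c,[[404,352,z]])[0].round(),"r px",(np.ptp(proj(c,circ(19,z)+[404,352,0])[:,0])/2).round(1))
b=proj(c,[[404,352,70]])[0].astype(int); D=im.astype(int)[...,0]-im[...,2]
for r in range(b[1]-24,b[1]+25): print(r,''.join('%2d'%min(9,max(0,D[r,q]//6)) for q in range(b[0]-26,b[0]+27)))
E
```

```text
t: 32.45
position: [480.4, -83.5, 251.2]
tool_rot: [0.001, 0.681, 0.732, 0.001]
force: [-0.2, -0.6, -0.1]
width: 44.7
gripper_force: 0.0
t: 32.7
position: [461.4, 9.7, 249.4]
tool_rot: [0.001, 0.68, 0.733, -0.0]
force: [-0.9, -1.1, -0.4]
width: 44.8
gripper_force: 0.0
t: 32.95
position: [443.0, 102.5, 248.8]
tool_rot: [0.0, 0.68, 0.733, -0.0]
force: [0.5, -0.4, 0.4]
width: 45.1
gripper_force: 0.0
t: 33.2
position: [424.5, 195.5, 248.3]
tool_rot: [0.0, 0.68, 0.733, -0.001]
force: [0.3, -0.1, -0.2]
width: 45.3
gripper_force: 0.0
t: 33.7
position: [407.8, 283.4, 248.4]
tool_rot: [0.001, 0.682, 0.731, -0.001]
force: [-0.5, 0.1, -0.5]
width: 44.8
gripper_force: 0.0
[407.82817309 283.35275515 248.37492317]
[251. 115.] 0.62 [400. 355.  15.]
[251. 126.] 0.62 [401. 341.  15.]
[247. 101.] 0.3 [393. 373.  15.]
neck top [253. 117.] r px 17.1
neck low [253. 117.] r px 15.9
floor [253. 117.] r px 13.7
93  1 1 1 1 1 1 1 1 1 1 1 1 1 1 1 1 1 1 1 1 1 1 1 1 1 1 1 1 1 1 0 1 1 1 1 1 1 1 1 1 1 1 1 1 0 1 1 1 1 1 1 1 1
94  1 1 1 1 1 1 1 1 1 1 1 1 1 1 1 1 1 1 1 1 1 1 1 1 1 1 1 0 1 1 1 1 1 1 1 1 1 0 1 1 1 1 1
[... 4532 characters left out ...]
 1 1 1 1 1 0 0 1 1 1 0 0 1 1 1 0 0
136  0 0 0 1 0 0 1 0 1 0 1 0 1 1 1 0 0 0 0 0 1 1 1 0 1 1 0 0 1 1 0 1 1 1 1 1 0 1 1 1 0 1 1 0 1 1 1 1 1 1 1 0 1
137  1 1 1 1 1 1 1 1 1 0 0 1 1 1 1 0 1 1 1 0 1 0 0 0 0 1 0 1 1 1 0 0 0 1 1 0 1 1 1 0 1 1 1 1 1 1 0 1 0 1 0 0 0
138  1 0 1 0 0 0 0 0 1 1 1 1 1 0 1 1 1 1 0 0 0 0 1 1 0 1 1 1 1 1 0 1 0 0 1 0 0 1 1 0 1 1 1 0 0 1 1 1 1 0 1 0 1
139  0 0 1 0 1 1 1 0 1 1 1 1 1 1 1 1 0 1 0 0 0 1 1 0 1 0 1 1 1 1 0 1 1 1 1 1 1 1 1 0 0 1 1 1 1 0 0 1 1 1 0 1 1
140  0 0 0 1 1 1 0 1 1 0 1 0 1 1 0 1 1 1 1 0 0 1 1 1 1 1 1 1 0 1 1 0 1 1 0 1 0 1 0 1 1 1 1 1 1 1 1 1 1 1 1 0 0
141  1 0 0 1 1 1 1 1 0 0 1 1 1 1 1 1 1 1 1 1 1 1 0 1 1 0 0 1 1 1 0 1 1 1 1 1 1 0 1 0 1 1 1 1 1 1 0 1 1 1 0 1 0
```

Looking straight down the neck, I can see five separate blobs about 13 px across, the size expected on the jar floor. They are centred near (252,104), (262,108), (252,115), (261,125) and (247,127). The dish is empty and flat on the mat, and the gripper touches nothing.

```bash
python3 -c "
from rig import ctrl
print(ctrl.sign_off())"
```

```text
the job is handed in; nothing more can be done
None
```

I handed the job in at about 34 s: all five bulblets are in the jar, the funnel is still seated on it, and the empty dish is back flat on the mat; the final checks were by camera, and sign-off returned no verdict.

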